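# Fish the spacer bush out of a hat block with sprung tongs

## Task

The brass spacer bush has been left at the bottom of the spindle socket of the leaning hat block. First stand the toppled tin upright on the bench and let go of it; then take the long sprung tongs from their stand, squeeze them shut on the bush down in the socket, lift it out, lower it with the tongs into the tin and let it go there, and put the tongs back tips down in their stand. Never touch the bush with the gripper itself, and leave the other things on the bench where they are.

Things in the scene. Friction and masses are not known exactly. Their poses are not given: they have to be found in the camera images.
- tin_mid (a point): Centre of the plain metal tin, an open can 60 mm across and 65 mm tall, wall 2.5 mm, floor 4 mm, 80 to 170 g: on its axis, half-way up. z points from base to open mouth. It starts lying on its side (point 30 mm up, z level, mouth facing ahead and to the robot's left) and does not roll by itself. Standing, the point is 32.5 mm up.
- tongs_grip (a point): Sprung steel tongs (big tweezers), 137 mm long, 65 g, tips down in the stand: two arms joined by a bend at the top. Point on their axis between the ribbed thumb pads, 96 mm above the tip ends, 41 mm below the top. z up the axis, away from the tips; arms close along y. Pads 13 mm wide, 30 mm long, 26 mm over their outsides when free. Spring: 4 N at first squeeze, 13 N at 21.3 mm.
- tongs_tip (a point): Midway between the tongs' flat tips (10 mm wide, 16 mm long, 3 mm thick), 8 mm above the tip ends; axes as tongs_grip. Width over the thumb pads sets the gap inside the tips: 26 mm gives 36 (free), 24.8 gives 31, 23.6 gives 27, 21.3 gives 18 (touching the bush); outside is 6 mm more. Carry part-squeezed; 30 to 40 N on the pads holds the bush firmly.
- bush_mid (a point): Centre of the brass spacer bush, a plain tube 18 mm in outer diameter and 20 mm long, 20 to 35 g; z along its axis. It stands in a 22 mm wide, 4 mm deep recess in the middle of the socket's bottom, so 16 mm of it stand clear of the socket's floor.
- hatblock: Wooden hat block, oval, 158 by 139 mm, 105 mm high, fixed crown down in a plywood cradle, leaning 25 degrees towards the robot. Origin: centre of the mouth of the round spindle socket in its flat underside, which faces up. z points out along the socket, 25 degrees off vertical; y is level. Socket: 46 mm across, 50 mm deep to its floor (54 mm in the recess).
- stand: Fixed dark wooden tool stand, 60 x 100 x 55 mm high (x, y, z), origin at the centre of its underside. In the middle of its top is an upright rectangular well, 16 mm (x) by 50 mm (y), 45 mm deep, where the tongs stand with their arms spread along y; its floor is 10 mm above the bench.
- pincushion: Bystander: round pincushion on a metal foot, 64 mm across, 90 mm high; origin under its centre.
- snips: Bystander: black thread snips lying flat, 110 mm long, 6 mm high; origin under the middle.
- cone_a: Bystander: cream thread cone, 64 mm across, 98 mm high; origin under its centre.
- spool: Bystander: small wooden thread spool, 34 mm across, 45 mm high; origin under its centre.
- hatbrush: Bystander: wooden hat brush lying bristles down, 170 x 45 mm, 38 mm high; origin under its centre.
- tolliker: Bystander: flat wooden hatter's shaping tool lying near the far edge, 85 x 50 mm, 26 mm high; origin under its centre.
- chalk: Bystander: thin white tailor's chalk, 45 x 38 mm, 7 mm high; origin under its centre.

How it is judged:
On the way, in this order (a step that is already met when the one before it is completed fails the run):
1. the tin stands upright on the bench, let go of (angle between tin_mid's own z axis and vertical below 0.1 rad and height (world z) of tin_mid below 0.038 m and contact force between the fingers and tin below 0.1 N), for 0.2 s.
2. the tongs are taken up by the gripper, clear of the stand (z of tongs_tip in the frame of stand above 0.05 m and contact force between the fingers and tongs above 1 N), for 0.1 s.
3. the tongs grip the bush down in the socket (contact force between tongs and bush above 1 N and z of each of bush_mid, tongs_tip in the frame of hatblock below -0.02 m), for 0.1 s.
4. the bush is out of the socket, held in the tongs (contact force between tongs and bush above 1 N and z of bush_mid in the frame of hatblock above 0.015 m), for 0.1 s.
5. the bush is lowered into the standing tin, still held in the tongs, its centre below the rim (contact force between tongs and bush above 0.5 N and horizontal distance between bush_mid and tin_mid below 0.028 m and z of bush_mid in the frame of tin_mid below 0.03 m), for 0.05 s.
At the end, for the whole second after the job is handed in: The tin stands upright on the bench (within 6 degrees) with the bush on its floor (bush centre below the tin's half height); the tongs stand tips down in the well of their stand, tips within 14 mm of its floor, leaning less than 17 degrees (angle between tin_mid's own z axis and vertical below 0.1 rad and height (world z) of tin_mid between 0.028 and 0.038 m and horizontal distance between bush_mid and tin_mid below 0.028 m and z of bush_mid in the frame of tin_mid between -0.03 and 0 m and z of tongs_tip in the frame of stand between 0.008 and 0.032 m and x of tongs_tip in the frame of stand between -0.012 and 0.012 m and y of tongs_tip in the frame of stand between -0.027 and 0.027 m and angle between tongs_tip's own z axis and vertical below 0.3 rad); the robot touches nothing.
It fails at once if the gripper itself touches the bush (contact force between the fingers and bush above 0.5 N).
It fails at once if a bystander on the bench is moved more than 30 mm (distance of any of pincushion, snips, cone_a, spool, hatbrush, tolliker, chalk from where it was at the start of the episode above 0.03 m).
It also fails if it takes over 70 s, if anything falls off the work surface, if the arm or the gripper's body presses on something with over 40 N, if the wrist force passes 120 N, or if a joint passes its speed limit or range.

## Robot

A 6-joint arm with a two-finger parallel gripper is mounted at the origin on the work surface. World frame = base frame: x ahead of the robot, y to its left, z up, the work surface at z = 0. Lengths are in m, angles in rad, forces in N, time in s.
With the tool pointing down it reaches from about 0.35 to 1 m from the base axis. Payload 7.1 kg.
Tool frame: the origin (TCP) lies where the fingers leave the gripper's body, on its centre line; the fingertips stand 73 mm ahead of it and the grasp point (between the pads) lies 54 mm ahead of it; x points along the fingers, y is the direction in which the jaws open and shut, and the axes are right-handed (so a half turn about x gives the same grasp; the last joint's range is limited). The gripper opens to 85 mm and grips with 20 to 120 N. Pads are 22 mm wide; open, the fingers measure 114 mm over their backs; the gripper's body (76 mm by 85 mm) begins 54 mm behind the grasp point. The pads swing forward as they close: fully open they stand 13 mm farther back than shut.
Start: joints at [1.246, 0.423, 1.63, -0, 1.089, -0.019], TCP at [0.188, 0.596, 0.304] pointing down, gripper open.
Joint ranges: [-3, 3], [-0.9, 2.11], [0.09, 2.58], [-1.31, 4.45], [0.11, 2.69], [-2.54, 2.54]. Speed limits (rad/s): [2.39, 2.39, 3.01, 3.14, 3.14, 3.14].

## Interface

Orientations are given as a unit quaternion [w, x, y, z].
In Python, from rig import telemetry, optics, job_done gives the robot as it stands.
- The arm moves only by the tool move_arm, never from a script. Its arguments are lists of equal length, an entry for each row: "delta_pos": the shift along the world's x, y, z in mm, a list of three; "twist": the turn, a rotation vector about the world's x, y, z in rad, a list of three. In form: {"delta_pos": [[tx, ty, tz], ...], "twist": [[ax, ay, az], ...]}. A call has 1 to 20 rows; each row shifts and turns the commanded pose from where the row before left it; what a row does not reach is not made up. A row lasts 1/12 s, in which the tool goes at most 41.7 mm and 7.16 degrees, less where a joint would pass 70% of its speed; a pose out of reach is approached as far as the arm can. A call is refused whole if a number of a shift passes 41.7 or a number of a turn 0.125, either way. A call with a gripper value outside its range is refused whole. "hand" is the opening, from -1 (shut) to 1 (fully open), so that 0 is half open, set as the call begins (left out, the last holds). The fingers move at their own pace and stop on an object; the grip force is fixed at half the most. Time passes only in rows, so rows that do not move let the fingers close. It gives the time, the measured TCP pose, the force and the opening at its end, in the units of the state.
- telemetry.get_state(): the state, without advancing time (a new reading comes with each control period).
- optics.get_image(name): name is "side" or "top"; returns a dict with "pixels" (384x512x3 uint8, red, green, blue), "fx", "fy", "cx", "cy" (pixels), "extrinsics" (4x4, takes a point from camera to world coordinates). Camera axes: x right, y up, looking along -z (the intrinsics and any distortion apply to the point x, -y, -z); pixel columns grow to the right and rows downward; lengths in m; the calibration is good to about 2 mm. A picture is of the moment at which its call begins. There is no depth.
- job_done(): hands the job in, once; it reports no verdict.
Trained networks look in the newest picture that a camera, given by its name, has taken for a name from the list of things; names that differ only in an ending like _2 or _b are one class to them, and where a whole thing is asked for, a point or a joint stands for the part that bears it (a point fixed in the world has none). Each returns a list of dicts, best first, with "score" (0 to 1); they miss things now and then, are a little off and sometimes report something else, mostly with a low value. They report only what shows in the picture. A call takes as long as a camera call.
- optics.find_in(name, camera): "rect" ([left, top, width, height] in pixels, round what is visible of it).
- optics.tip_of(name, camera): "position" ([column, row] in pixels: a listed point, or the origin of a listed thing).
The state is a dict: "t": time; "q": joint angles; "joint_vel": joint speeds; "joint_efforts": joint torques, N m; "tcp_pos": TCP position; "orientation": TCP orientation; "wrist_force": force on the tool from outside, world axes, zero at the start; "moment": the same for the moment, N m; "finger_gap": finger opening in m.
Only numpy, scipy, OpenCV 4.12 (cv2) and the standard library are available. Lean on these libraries where they do the work, as an engineer would, in place of code of your own. Each camera call takes 0.05 s, during which the arm holds its last target.

## Working session

There is one attempt and no reset: what is moved stays moved. The work goes in short steps, Python scripts to look and compute and a tool call to move; the robot and the scene stay as the last step left them, time stands still between calls to the robot, and variables do not carry over. Pictures are saved under pics/ and viewed, and the job is handed in when it is done.

Besides the shell and the picture viewer there is one more tool, called after "Emit:" as name(argument=value, ...) on one line, values as JSON. move_arm: Moves the arm, as the interface text tells. Its arguments: {"type":"object","properties":{"delta_pos":{"type":"array"},"twist":{"type":"array"},"hand":{"type":"number"}},"required":["delta_pos","twist"]}

```bash
ls; mkdir -p pics; cat > h.py <<'E'
import numpy as np, cv2
from rig import telemetry, optics
def snap(cam,fn=None):
    im=optics.get_image(cam)
    if fn: cv2.imwrite('pics/'+fn,cv2.cvtColor(im['pixels'],cv2.COLOR_RGB2BGR))
    return im
def ray(im,p):
    d=np.array([(p[0]-im['cx'])/im['fx'],-(p[1]-im['cy'])/im['fy'],-1.0])
    E=np.array(im['extrinsics']); return E[:3,3],E[:3,:3]@d
def at_z(im,p,z):
    o,d=ray(im,p); return o+d*(z-o[2])/d[2]
def proj(im,P):
    E=np.array(im['extrinsics']); c=E[:3,:3].T@(np.array(P)-E[:3,3])
    return np.array([im['cx']+im['fx']*c[0]/-c[2], im['cy']-im['fy']*c[1]/-c[2]])
def tri(im1,p1,im2,p2):
    o1,d1=ray(im1,p1);o2,d2=ray(im2,p2);d1=d1/np.linalg.norm(d1);d2=d2/np.linalg.norm(d2)
    A=np.stack([d1,-d2],1);s=np.linalg.lstsq(A,o2-o1,rcond=None)[0]
    a=o1+s[0]*d1;b=o2+s[1]*d2
    return (a+b)/2,np.linalg.norm(a-b)
E
python3 - <<'E'
from h import *
s=telemetry.get_state(); print({k:np.round(v,3) for k,v in s.items()})
for c in ['side','top']:
    im=snap(c,c+'0.png'); print(c,[im[k] for k in ('fx','fy','cx','cy')],[k for k in im]);print(np.round(im['extrinsics'],3))
    for n in ['tin_mid','tongs_grip','tongs_tip','bush_mid','hatblock','stand','pincushion','snips','cone_a','spool','hatbrush','tolliker','chalk']:
        r=optics.tip_of(n,c)[:2]; f=optics.find_in(n,c)[:1]
        print(n,[(np.round(x['position'],1),round(x['score'],2)) for x in r],[(np.round(x['rect']),round(x['score'],2)) for x in f])
print(telemetry.get_state()['t'])
E
```

```text
pics
{'t': np.float64(0.0), 'q': array([ 1.246,  0.424,  1.631,  0.   ,  1.089, -0.019]), 'joint_vel': array([-0.   ,  0.   , -0.001,  0.001, -0.001, -0.   ]), 'joint_efforts': array([ 3.0000e-03, -5.5739e+01, -2.8173e+01,  0.0000e+00,  7.0000e-03,
       -0.0000e+00]), 'tcp_pos': array([0.188, 0.596, 0.303]), 'orientation': array([ 0.699,  0.107,  0.699, -0.108]), 'wrist_force': array([0.138, 0.38 , 0.622]), 'moment': array([ 0.004, -0.   , -0.027]), 'finger_gap': np.float64(0.085)}
side [494.0138962489261, 494.0138962489261, 258.0827235303379, 196.36929637888397] ['pixels', 'fx', 'fy', 'cx', 'cy', 'extrinsics']
[[-1.    -0.011  0.003  0.564]
 [ 0.01  -0.765  0.644  0.733]
 [-0.005  0.644  0.765  0.957]
 [ 0.     0.     0.     1.   ]]
tin_mid [(array([258.3, 149.7]), 0.72)] [(array([242., 135.,  31.,  32.]), 0.73)]
tongs_grip [(array([287.7, 334.1]), 0.58), (array([341.7, 234.1]), 0.35)] [(array([284., 325.,   6.,  36.]), 0.64)]
tongs_tip [(array([285.4, 355.6]), 0.82), (array([253.1, 188.6]), 0.69)] [(array([282., 322.,  13.,  36.]), 0.63)]
bush_mid [(array([213.8, 171.7]), 0.51), 
[... 1599 characters left out ...]
 [(array([114., 205.,  40.,  25.]), 0.86)]
pincushion [(array([367.5, 137.7]), 0.91), (array([327.5, 276. ]), 0.7)] [(array([358., 121.,  29.,  29.]), 0.63)]
snips [(array([255. , 186.4]), 0.62), (array([246. , 266.3]), 0.48)] [(array([236., 248.,  13.,  44.]), 0.85)]
cone_a [(array([134.8, 163.3]), 0.7)] [(array([119., 148.,  29.,  23.]), 0.7)]
spool [(array([368.7, 136.6]), 0.72), (array([311.1, 156.5]), 0.43)] [(array([307., 147.,  18.,  14.]), 0.51)]
hatbrush [(array([327.1, 272.2]), 0.94)] [(array([304., 250.,  52.,  47.]), 0.75)]
tolliker [(array([232.6, 115.2]), 0.76)] []
chalk [(array([139. , 217.5]), 0.75), (array([172.2, 270.4]), 0.74)] [(array([163., 265.,  20.,  16.]), 0.68)]
2.7
```

```bash
python3 - <<'E'
import cv2
for c in ['side','top']:
    i=cv2.imread(f'pics/{c}0.png'); cv2.imwrite(f'pics/{c}0b.png',cv2.resize(i[90:390,130:400] if c=='side' else i[95:310,100:400],None,fx=2,fy=2,interpolation=cv2.INTER_CUBIC) if c=='side' else cv2.resize(i[95:310,100:400],None,fx=2.6,fy=2.6,interpolation=cv2.INTER_CUBIC))
E
```

```text
(no output)
```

View pics/side0b.png

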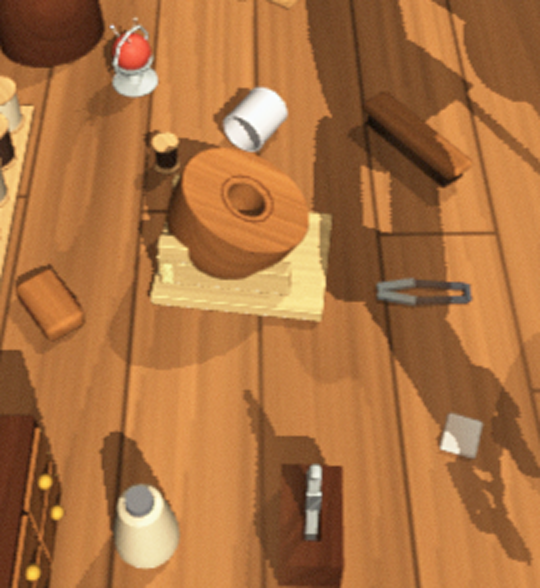

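View pics/top0b.png

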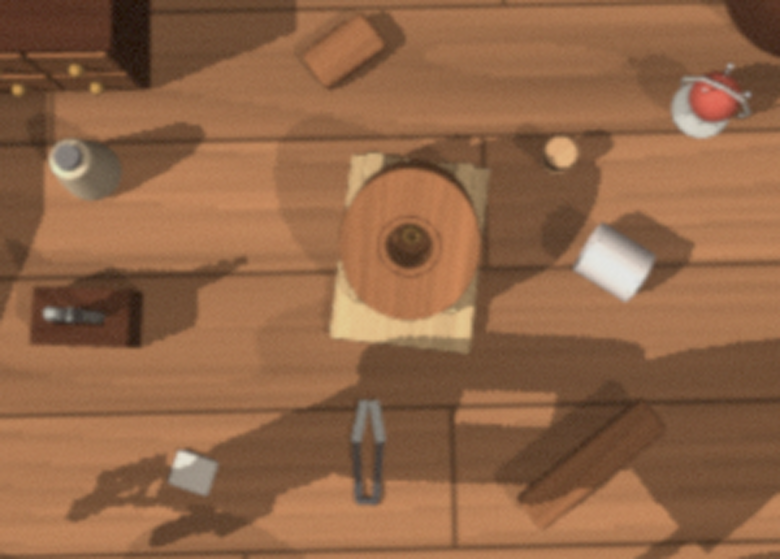

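```bash
cat > m1.py <<'E'
from h import *
import pickle
# cached intrinsics/extrinsics
E
python3 - <<'E'
from h import *
import pickle
a=snap('side');b=snap('top')
pickle.dump((a,b),open('cams.pkl','wb'))
S={'tin_mid':(258.3,149.7),'tongs_grip':(287.7,334.1),'tongs_tip':(285.4,355.6),'hatblock':(250.3,189.4),'stand':(286,361),'pincushion':(198.8,130.1),'snips':(340.3,235.3),'cone_a':(203.2,359.7),'spool':(211.5,173.3),'hatbrush':(334.2,167),'tolliker':(156.9,244),'chalk':(360.8,310.6)}
T={'tin_mid':(338.3,193.5),'tongs_grip':(125.5,215.3),'tongs_tip':(135,214.1),'hatblock':(254.1,186.8),'stand':(139.5,218.5),'pincushion':(367.5,137.7),'snips':(246,266.3),'cone_a':(134.8,163.3),'spool':(311.1,156.5),'hatbrush':(327.1,272.2),'tolliker':(232.6,115.2),'chalk':(172.2,270.4)}
for n in S:
    p,e=tri(a,S[n],b,T[n]); print(n,np.round(p,4),'gap',round(e,4),np.round(at_z(a,S[n],0),3)[:2],np.round(at_z(b,T[n],0),3)[:2])
# tin axis from zooms: top zoom pixel -> full
def tz(u,v): return (100+u/2.6,95+v/2.6)
def sz(u,v): return (130+u/2,90+v/2)
for nm,q in [('mouth',(588,246)),('base',(642,281))]:
    print(nm,at_z(b,tz(*q),0.045))
print('tin top',at_z(b,tz(615,262),0.04))
sm=sz(241,133); print('tin mouth side',at_z(a,sm,0.03))
print('stand corners top', [np.round(at_z(b,tz(*q),0.055),3) for q in [(33,288),(143,291),(142,347),(31,345)]])
print('socket mouth rim', [np.round(at_z(b,tz(*q),0.13),3) for q in [(385,244),(434,244),(409,220),(409,270)]])
E
```

```text
tin_mid [ 0.5614 -0.2192  0.022 ] gap 0.0064 [ 0.558 -0.241] [ 0.567 -0.224]
tongs_grip [0.5107 0.3443 0.104 ] gap 0.0012 [0.504 0.297] [0.517 0.379]
tongs_tip [0.515  0.348  0.0155] gap 0.0076 [0.51  0.342] [0.52  0.352]
hatblock [0.5767 0.0139 0.1271] gap 0.0025 [ 0.58  -0.097] [0.591 0.015]
stand [ 0.5082  0.3453 -0.0201] gap 0.0007 [0.51  0.353] [0.507 0.339]
pincushion [ 0.7253 -0.3128  0.009 ] gap 0.0009 [ 0.727 -0.323] [ 0.727 -0.315]
snips [ 0.3657  0.0421 -0.0118] gap 0.0028 [0.367 0.051] [0.368 0.041]
cone_a [0.6682 0.3522 0.0073] gap 0.009 [0.674 0.349] [0.665 0.355]
spool [ 0.6783 -0.1506  0.0029] gap 0.0076 [ 0.682 -0.154] [ 0.675 -0.151]
hatbrush [ 0.3494 -0.1873 -0.0163] gap 0.0076 [ 0.357 -0.172] [ 0.347 -0.184]
tolliker [0.7987 0.073  0.0052] gap 0.0015 [0.799 0.07 ] [0.801 0.073]
chalk [0.3543 0.2475 0.004 ] gap 0.0142 [0.346 0.246] [0.361 0.247]
mouth [ 0.57367098 -0.18207171  0.045     ]
base [ 0.53572682 -0.23721329  0.045     ]
tin top [ 0.55670376 -0.21078027  0.04      ]
tin mouth side [ 0.57909973 -0.1851108   0.03      ]
stand corners top [array([0.54 , 0.395, 0.055]), array([0.535, 0.282, 0.055]), array([0.477, 0.282, 0.055]), array([0.481, 0.396, 0.055])]
socket mouth rim [array([0.57 , 0.029, 0.13 ]), array([ 0.569, -0.018,  0.13 ]), array([0.593, 0.006, 0.13 ]), array([0.545, 0.007, 0.13 ])]
```

```bash
cat > seg.py <<'E'
from h import *
import pickle
from scipy.optimize import minimize, least_squares
a,b=pickle.load(open('cams.pkl','rb'))
def tinmask(im,box):
    x0,y0,x1,y1=box
    hsv=cv2.cvtColor(im['pixels'],cv2.COLOR_RGB2HSV)
    m=np.zeros(hsv.shape[:2],np.uint8)
    m[y0:y1,x0:x1]=(hsv[y0:y1,x0:x1,1]<60)*255
    return m
ma=tinmask(a,(235,125,280,175)); mb=tinmask(b,(315,170,360,220))
def cyl(c,m,r=.03,h=.065,n=40):
    m=m/np.linalg.norm(m); u=np.cross(m,[0,0,1.]) if abs(m[2])<.9 else np.array([1.,0,0]); u-=m*(u@m);u/=np.linalg.norm(u); v=np.cross(m,u)
    t=np.linspace(0,2*np.pi,n)
    ring=r*(np.cos(t)[:,None]*u+np.sin(t)[:,None]*v)
    return np.r_[c+ring+m*h/2,c+ring-m*h/2]
def sil(im,P):
    q=np.array([proj(im,p) for p in P]); h=cv2.convexHull(q.astype(np.float32))
    k=4; M=np.zeros((384*k,512*k),np.uint8); cv2.fillPoly(M,[np.round(h*k+ (k-1)/2).astype(np.int32)],255)
    return cv2.resize(M,(512,384),interpolation=cv2.INTER_AREA)
if __name__=='__main__':
    print(ma.sum()/255,mb.sum()/255)
    def cost(x,w=(1,1)):
        c=np.array([x[0],x[1],.03]);m=np.array([np.cos(x[2]),np.sin(x[2]),0])
        P=cyl(c,m); return w[0]*np.abs(sil(a,P).astype(float)-ma).sum()/255+w[1]*np.abs(sil(b,P).astype(float)-mb).sum()/255
    for w in [(1,1),(1,0),(0,1)]:
        best=None
        for th in (.7,.95,1.2):
            r=minimize(cost,[.557,-.212,th],args=(w,),method='Nelder-Mead',options=dict(initial_simplex=[[.557,-.212,th],[.567,-.212,th],[.557,-.202,th],[.557,-.212,th+.15]]))
            if best is None or r.fun<best.fun: best=r
        print(w,best.x,best.fun)
    def show(im,box,k,P=[]):
        x0,y0,x1,y1=box; i=cv2.cvtColor(im['pixels'],cv2.COLOR_RGB2BGR)[y0:y1,x0:x1]
        return cv2.resize(i,None,fx=k,fy=k,interpolation=cv2.INTER_CUBIC)
    A=show(a,(260,310,310,390),5); B=show(b,(105,195,165,240),6)
    C=show(b,(225,150,290,230),5)
    W=np.zeros((480,800,3),np.uint8); W[:A.shape[0],:250]=A[:480]; W[:B.shape[0],250:610]=B; cv2.imwrite('pics/stand.png',W); cv2.imwrite('pics/sock.png',C)
E
python3 seg.py
```

```text
662.0 537.0
(1, 1) [ 0.56008151 -0.21143388  0.99963335] 93.15294117647059
(1, 0) [ 0.56136049 -0.21240068  0.97955804] 32.98039215686274
(0, 1) [ 0.5583576  -0.21058844  0.98990391] 38.09803921568628
```

View pics/stand.png

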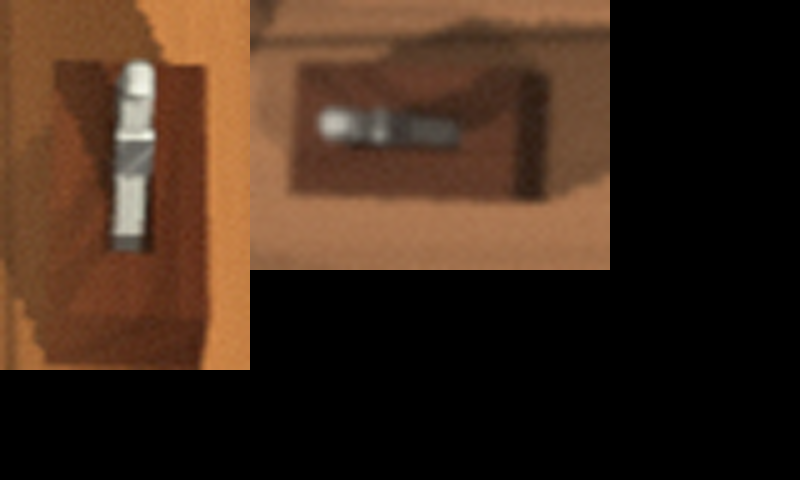

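View pics/sock.png

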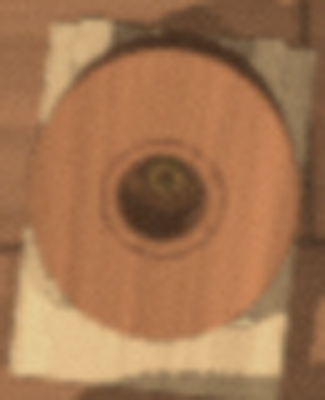

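```bash
python3 - <<'E'
from seg import *
def Z(u,v,k,o): return ((u+.5)/k-.5+o[0],(v+.5)/k-.5+o[1])
for q in [(297,64),(518,70),(516,195),(291,190)]: print('stand top',np.round(at_z(b,Z(*q,6,(105,195)),.055),4))
for q in [(55,60),(205,65),(207,320),(47,318)]: print('stand top (side)',np.round(at_z(a,Z(*q,5,(260,310)),.055),4))
print('tongs top (top)',at_z(b,Z(330,126,6,(105,195)),.145),'side',at_z(a,Z(139,66,5,(260,310)),.147))
for q in [(48,25),(12,372),(312,50),(285,375)]: print('cradle',np.round(at_z(b,Z(*q,5,(225,150)),.0),4), np.round(at_z(b,Z(*q,5,(225,150)),.02),4))
def show(im,box,k):
    x0,y0,x1,y1=box; i=cv2.cvtColor(im['pixels'],cv2.COLOR_RGB2BGR)[y0:y1,x0:x1]
    return cv2.resize(i,None,fx=k,fy=k,interpolation=cv2.INTER_CUBIC)
A=show(a,(200,155,300,255),6);cv2.imwrite('pics/socks.png',A)
B=show(b,(235,165,280,215),10);cv2.imwrite('pics/sockt.png',B)
E
```

```text
stand top [0.5393 0.2843 0.055 ]
stand top [0.5347 0.1853 0.055 ]
stand top [0.4789 0.1863 0.055 ]
stand top [0.4831 0.2865 0.055 ]
stand top (side) [0.5393 0.2957 0.055 ]
stand top (side) [0.4805 0.2985 0.055 ]
stand top (side) [0.4864 0.399  0.055 ]
stand top (side) [0.5449 0.3975 0.055 ]
tongs top (top) [0.50678374 0.24704685 0.145     ] side [0.51224924 0.34291329 0.147     ]
cradle [0.6848 0.0701 0.    ] [0.6807 0.069  0.02  ]
cradle [0.4866 0.0931 0.    ] [0.4861 0.0915 0.02  ]
cradle [ 0.6673 -0.0811  0.    ] [ 0.6636 -0.0795  0.02  ]
cradle [ 0.4818 -0.0607  0.    ] [ 0.4814 -0.0595  0.02  ]
```

View pics/socks.png

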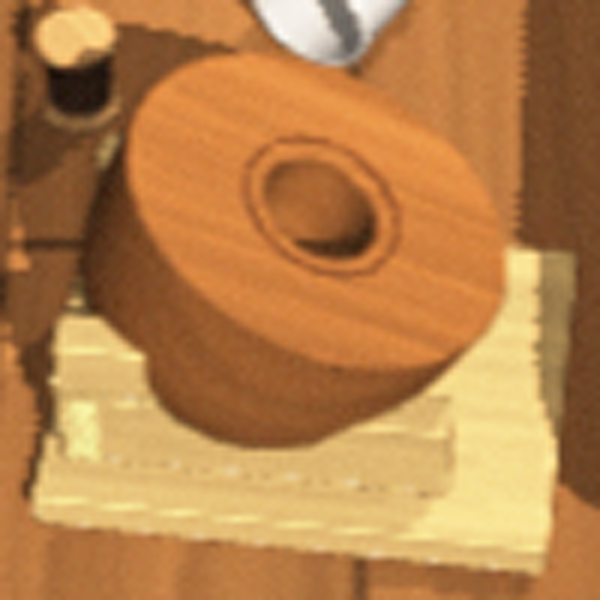

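View pics/sockt.png

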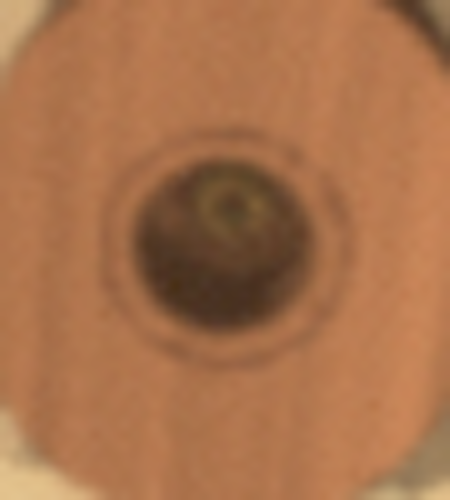

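```bash
python3 - <<'E'
from seg import *
def Z(u,v,k,o): return ((u+.5)/k-.5+o[0],(v+.5)/k-.5+o[1])
for q in [(47,64),(268,70),(266,195),(41,190)]: print('stand top',np.round(at_z(b,Z(*q,6,(105,195)),.055),4))
print('tongs top (top)',at_z(b,Z(80,126,6,(105,195)),.145),'side',at_z(a,Z(139,66,5,(260,310)),.147))
t=Z(224,243,10,(235,165)); s=Z(320,208,6,(200,155)); O,g=tri(a,s,b,t); print('hole',O,g)
t=Z(228,248,10,(235,165)); s=Z(323,206,6,(200,155)); O2,g=tri(a,s,b,t); print('ring',O2,g)
O=(O+O2)/2
y=-np.radians(6.4);z=np.array([-np.sin(np.radians(25))*np.cos(y),-np.sin(np.radians(25))*np.sin(y),np.cos(np.radians(25))])
ex=np.cross([-np.sin(y),np.cos(y),0],z)
print(z)
print('bush top px expected',proj(b,O-.034*z),'seen',Z(235,205,10,(235,165)))
# fit yaw/tilt on ring: project ring r=.031 
def over(im,box,k,Ps,fn):
    x0,y0,x1,y1=box; i=cv2.cvtColor(im['pixels'],cv2.COLOR_RGB2BGR)[y0:y1,x0:x1]; i=cv2.resize(i,None,fx=k,fy=k,interpolation=cv2.INTER_CUBIC)
    for P,col in Ps:
        q=np.array([proj(im,p) for p in P]); q=(q-[x0,y0]+.5)*k-.5
        cv2.polylines(i,[np.round(q).astype(np.int32)],True,col,1)
    cv2.imwrite('pics/'+fn,i)
ey=np.cross(z,ex)
def ring(O,r): 
    t=np.linspace(0,6.283,60); return [O+r*(np.cos(k)*ex+np.sin(k)*ey) for k in t]
P=[(ring(O,.023),(0,255,0)),(ring(O-.034*z,.009),(255,255,0)),(ring(O,.0315),(0,255,0))]
over(a,(200,155,300,255),6,P,'ova.png');over(b,(235,165,280,215),10,P,'ovb.png')
E
```

```text
stand top [0.5415 0.3961 0.055 ]
stand top [0.5369 0.2972 0.055 ]
stand top [0.4811 0.2976 0.055 ]
stand top [0.4853 0.3977 0.055 ]
tongs top (top) [0.50880164 0.34908132 0.145     ] side [0.51224924 0.34291329 0.147     ]
hole [0.57160594 0.0068794  0.11958016] 0.0012308483574156855
ring [0.57039845 0.00587923 0.11952926] 0.001397984417363702
[-0.41998447  0.04710881  0.90630779]
bush top px expected [257.6805272  184.74376587] seen (258.05, 185.05)
```

View pics/ova.png

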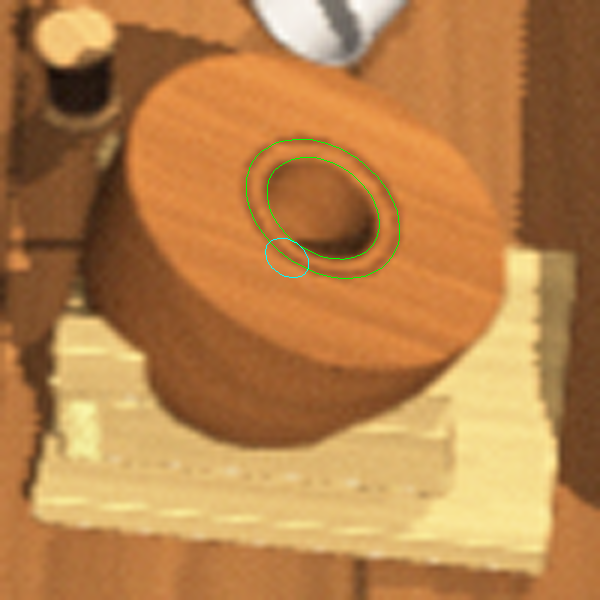

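View pics/ovb.png

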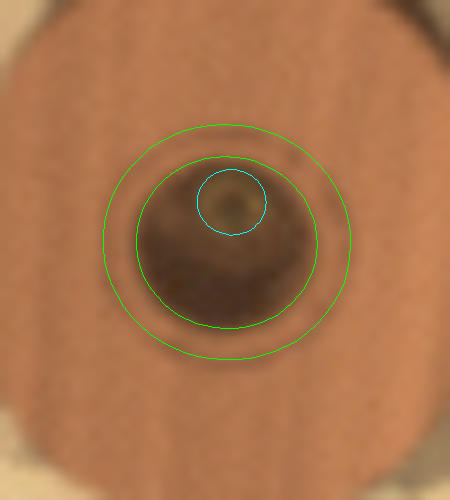

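```bash
cat >> h.py <<'E'
from scipy.spatial.transform import Rotation as Rot
def st():
    s=telemetry.get_state(); w,x,y,z=s['orientation']; return s,Rot.from_quat([x,y,z,w])
def tgt(xdir,ydir):
    x=np.array(xdir,float);x/=np.linalg.norm(x); y=np.array(ydir,float);y-=x*(x@y);y/=np.linalg.norm(y)
    return Rot.from_matrix(np.stack([x,y,np.cross(x,y)],1))
def log(s):
    import json; open('log.jsonl','a').write(json.dumps({k:np.array(v).tolist() for k,v in s.items()})+'\n')
E
python3 - <<'E'
from h import *
s,R=st(); log(s); print(s['t'],np.round(R.as_matrix(),3),s['q'])
m=np.array([np.cos(.985),np.sin(.985),0]); n=np.cross([0,0,1],m); print(m,n)
for sg in (1,-1):
  for a in (0,20,30,45):
    a=np.radians(a); T=tgt(-m*np.sin(a)-np.array([0,0,np.cos(a)]),sg*n); print(sg,a,np.round((T*R.inv()).as_rotvec(),3))
E
```

```text
2.8 [[-0.     0.301  0.954]
 [ 0.     0.954 -0.301]
 [-1.     0.    -0.   ]] [ 1.24598915e+00  4.23091196e-01  1.62989019e+00  1.30079763e-05
  1.08860476e+00 -1.90165569e-02]
[0.55286311 0.83327209 0.        ] [-0.83327209  0.55286311  0.        ]
1 0.0 [-0.    -0.     1.291]
1 0.3490658503988659 [-0.125  0.353  1.277]
1 0.5235987755982988 [-0.187  0.529  1.259]
1 0.7853981633974483 [-0.28   0.792  1.22 ]
-1 0.0 [-0.     0.    -1.851]
-1 0.3490658503988659 [-0.381 -0.135 -1.83 ]
-1 0.5235987755982988 [-0.57  -0.201 -1.803]
-1 0.7853981633974483 [-0.852 -0.301 -1.743]
```

Emit:
move_arm(delta_pos=[[17,-37,0],[17,-37,0],[17,-37,0],[17,-37,0],[17,-37,0],[17,-37,0],[17,-37,0],[17,-37,0],[17,-37,0],[17,-37,0],[17,-37,0]], twist=[[0,0,-0.084],[0,0,-0.084],[0,0,-0.084],[0,0,-0.084],[0,0,-0.084],[0,0,-0.084],[0,0,-0.084],[0,0,-0.084],[0,0,-0.084],[0,0,-0.084],[0,0,-0.084]], hand=1)

```text
t: 3.72
tcp_pos: [0.3756, 0.1872, 0.3043]
orientation: [0.577, 0.409, 0.577, -0.409]
wrist_force: [1.6, 0.3, -0.4]
finger_gap: 0.0856
```

```bash
python3 -c "
from h import *
s,R=st();log(s);print(s['t'],s['tcp_pos'],s['q'])"
```

```text
3.7167 [0.37557315 0.18719463 0.3043048 ] [ 4.34041212e-01  1.14085289e-01  2.06057888e+00 -3.74542624e-05
  9.65912541e-01  9.68762276e-02]
```

Emit:
move_arm(delta_pos=[[17,-36,0],[17,-36,0],[17,-36,0],[17,-36,0],[17,-36,0],[17,-36,-5],[17,-36,-5],[17,-36,-5],[17,-36,-5],[17,-36,-5],[15,-40,-5]], twist=[[0,0,-0.084],[0,0,-0.084],[0,0,-0.084],[0,0,-0.084],[0,0,-0.084],[0,0,-0.084],[0,0,-0.084],[0,0,-0.084],[0,0,-0.084],[0,0,-0.084],[0,0,-0.087]])

```text
t: 4.63
tcp_pos: [0.5604, -0.2116, 0.2739]
orientation: [0.333, 0.624, 0.333, -0.624]
wrist_force: [0.7, 0.9, -0.4]
finger_gap: 0.0852
```

```bash
python3 -c "
from h import *
s,R=st();log(s);print(s['t'],s['tcp_pos'],s['q'],R.as_matrix().round(3))"
```

```text
4.6333 [ 0.56042962 -0.21161974  0.27388217] [-3.80999788e-01  4.20659764e-01  1.71255259e+00  2.58149686e-04
  1.00794478e+00  2.09029538e-01] [[ 0.     0.831 -0.556]
 [ 0.    -0.556 -0.831]
 [-1.     0.    -0.   ]]
```

```bash
python3 - <<'E'
import json,numpy as np
D=[json.loads(l) for l in open('log.jsonl')]
A=[];B=[]
for s in D:
    q=s['q'];p=s['tcp_pos'];r=np.hypot(p[0],p[1]);a=q[1]+q[2]
    A+=[[1,0,np.sin(q[1]),np.sin(a)],[0,1,np.cos(q[1]),np.cos(a)]];B+=[r,p[2]]
x,res,rk,sv=np.linalg.lstsq(np.array(A),B,rcond=None);print(x,res,sv,np.array(A)@x-B)
for s in D: print(np.arctan2(s['tcp_pos'][1],s['tcp_pos'][0])-s['q'][0], sum(s['q'][i] for i in (1,2,4)))
E
```

```text
[-0.03492017 -0.00801583  0.58327065  0.47136216] [1.94045285e-05] [2.58014817 2.30358736 0.18101591 0.05961499] [-0.00280962  0.00131771 -0.00016133 -0.00049545  0.00297095 -0.00082227]
0.01904571177615977 3.141586140423489
0.028344723760256818 3.1405767054069695
0.019949256958590178 3.1411571333761703
```

```bash
python3 - <<'E'
import json,numpy as np
D=[json.loads(l) for l in open('log.jsonl')]
for cols in ([1,2,3],[1,2,3,4],[0,1,2,3,4]):
    A=[];B=[]
    for s in D:
        q=s['q'];p=s['tcp_pos'];r=np.sqrt(p[0]**2+p[1]**2-.012**2);a=q[1]+q[2]
        A+=[[1,0,np.sin(q[1]),np.sin(a),np.cos(a)],[0,1,np.cos(q[1]),np.cos(a),-np.sin(a)]];B+=[r,p[2]]
    A=np.array(A)[:,cols]
    x,res,rk,sv=np.linalg.lstsq(A,B,rcond=None);print(cols,x,np.round(A@x-B,4))
E
```

```text
[1, 2, 3] [-0.03106388  0.58473486  0.42981135] [-0.004  -0.0011  0.0009  0.0015  0.0035 -0.0004]
[1, 2, 3, 4] [0.08275882 0.56291859 0.48430251 0.07620846] [-0.  0. -0. -0.  0.  0.]
[0, 1, 2, 3, 4] [3.21361791e-04 8.29665990e-02 5.62850491e-01 4.84121956e-01
 7.64878926e-02] [-0. -0. -0. -0.  0.  0.]
```

```bash
cat > kin.py <<'E'
from h import *
L2,L3,A3,HZ,LAT=.563,.4843,.0762,.0828,.012
def Rz(t): return Rot.from_euler('z',t).as_matrix()
def fk(q,Lt,s4=1):
    # at base plane: x radial, z up; pitch angle from vertical, positive outward -> rotation about +y
    Ry=lambda t: Rot.from_euler('y',t).as_matrix(); Z=np.array([0,0,1.]);X=np.array([1.,0,0])
    M=Rz(q[0]); p=M@np.array([0,LAT,HZ+Lt]); M=M@Ry(q[1]); p=p+M@Z*L2; M=M@Ry(q[2]); p=p+M@Z*L3+M@X*A3
    M=M@Rz(s4*q[3])@Ry(q[4]); tx=M@Z; M=M@Rz(q[5]) ; ty=M@np.array([0,1,0.])
    return p+tx*Lt,tx,ty
def ik(p,T,Lt,s4=1):
    X=T.as_matrix(); tx=X[:,0]; w=np.array(p)-Lt*tx
    r=np.sqrt(w[0]**2+w[1]**2-LAT**2); q1=np.arctan2(w[1],w[0])-np.arctan2(LAT,r)
    z=w[2]-HZ-Lt; F=np.hypot(L3,A3); d=np.hypot(r,z); c=(d*d-L2*L2-F*F)/(2*L2*F)
    if abs(c)>1: return None
    g=np.arccos(c); phi=np.arctan2(r,z); q2=phi-np.arctan2(F*np.sin(g),L2+F*np.cos(g)); q3=g-np.arctan2(A3,L3)
    Ry=lambda t: Rot.from_euler('y',t).as_matrix()
    M=Rz(q1)@Ry(q2+q3)
    # M Rz(s4 q4) Ry(q5) Rz(s6 q6): tool axes: z'->tool x, y'->tool y  => x' = y' x z' = ty x tx
    G=np.stack([np.cross(X[:,1],tx),X[:,1],tx],1)
    N=M.T@G
    q5=np.arccos(N[2,2]); q4=np.arctan2(N[1,2],N[0,2]); q6=np.arctan2(N[2,1],-N[2,0])
    return np.array([q1,q2,q3,s4*q4,q5,q6])
E
python3 - <<'E'
from kin import *
import json
for l in open('log.jsonl'):
    s=json.loads(l); p,tx,ty=fk(s['q'],.25); w=s['orientation']; R=Rot.from_quat([w[1],w[2],w[3],w[0]])
    print(np.round(p-s['tcp_pos'],4),tx.round(3),ty.round(3),R.as_matrix()[:,1].round(3), ik(s['tcp_pos'],R,.25).round(3),np.round(s['q'],3))
m=np.array([np.cos(.985),np.sin(.985),0]); n=np.cross([0,0,1],m); c=np.array([.56,-.211,.06])
for Lt in (.15,.2,.25):
  for a in (-45,-30,-20,-10,0,10,20,30,45,60,70):
    ar=np.radians(a); tx=m*np.sin(ar)-np.array([0,0,np.cos(ar)]); q=ik(c-.048*tx,tgt(tx,-n),Lt); print(Lt,a,None if q is None else q.round(2))
E
```

```text
[-0.0001  0.0001  0.0001] [-0.  0. -1.] [-0.954  0.301  0.   ] [0.301 0.954 0.   ] [1.246 0.423 1.63  0.    1.088 1.552] [ 1.246  0.423  1.63   0.     1.089 -0.019]
[0.0002 0.0002 0.0001] [ 0.001  0.    -1.   ] [-0.331  0.944  0.   ] [0.944 0.331 0.001] [ 0.434  0.114  2.061 -0.     0.966  1.667] [ 0.434  0.114  2.061 -0.     0.966  0.097]
[0.0002 0.     0.0001] [ 0.  0. -1.] [0.556 0.831 0.   ] [ 0.831 -0.556  0.   ] [-0.381  0.421  1.713  0.     1.008  1.78 ] [-0.381  0.421  1.713  0.     1.008  0.209]
0.15 -45 [-0.17  0.8   1.67 -0.77  1.19  2.48]
0.15 -30 [-0.23  0.73  1.71 -0.6   0.99  2.34]
0.15 -20 [-0.27  0.7   1.74 -0.44  0.87  2.2 ]
0.15 -10 [-0.32  0.67  1.76 -0.24  0.77  2.01]
0.15 0 [-0.38  0.66  1.78  0.    0.7   1.78]
0.15 10 [-0.44  0.66  1.8   0.28  0.68  1.5 ]
0.15 20 [-0.49  0.67  1.81  0.55  0.71  1.23]
0.15 30 [-0.55  0.69  1.82  0.79  0.78  1.  ]
0.15 45 [-0.62  0.74  1.82  1.05  0.95  0.74]
0.15 60 [-0.67  0.82  1.81  1.22  1.16  0.57]
0.15 70 [-0.7   0.88  1.79  1.31  1.31  0.49]
0.2 -45 [-0.12  0.83  1.63 -0.74  1.21  2.5 ]
0.2 -30 [-0.19  0.75  1.69 -0.58  1
[... 225 characters left out ...]
0.71  1.2 ]
0.2 30 [-0.59  0.7   1.82  0.78  0.79  0.96]
0.2 45 [-0.68  0.77  1.81  1.02  0.97  0.69]
0.2 60 [-0.74  0.87  1.79  1.18  1.18  0.52]
0.2 70 [-0.77  0.94  1.76  1.25  1.33  0.44]
0.25 -45 [-0.07  0.87  1.59 -0.71  1.24  2.52]
0.25 -30 [-0.15  0.77  1.67 -0.56  1.02  2.38]
0.25 -20 [-0.22  0.72  1.71 -0.43  0.89  2.24]
0.25 -10 [-0.3   0.68  1.75 -0.24  0.77  2.04]
0.25 0 [-0.38  0.66  1.78  0.    0.7   1.78]
0.25 10 [-0.47  0.66  1.81  0.28  0.68  1.47]
0.25 20 [-0.55  0.68  1.82  0.55  0.71  1.17]
0.25 30 [-0.63  0.71  1.82  0.77  0.8   0.92]
0.25 45 [-0.74  0.8   1.8   0.99  0.99  0.66]
0.25 60 [-0.82  0.92  1.76  1.13  1.2   0.49]
0.25 70 [-0.85  1.    1.72  1.19  1.36  0.41]
```

Emit:
move_arm(delta_pos=[[6.8,10.4,-19],[6.8,10.4,-19],[6.8,10.4,-19],[6.8,10.4,-19],[6.8,10.4,-19],[6.5,10.3,-21],[-5.5,-8.3,-17.3],[-5.5,-8.3,-17.3],[-5.5,-8.3,-17.3]], twist=[[-0.0727,0.0482,0],[-0.0727,0.0482,0],[-0.0727,0.0482,0],[-0.0727,0.0482,0],[-0.0727,0.0482,0],[-0.0727,0.0482,0],[0,0,0],[0,0,0],[0,0,0]])

```text
t: 5.38
tcp_pos: [0.5839, -0.1717, 0.1048]
orientation: [-0.41, -0.44, -0.237, 0.763]
wrist_force: [0.1, -0.0, 0.6]
finger_gap: 0.0854
```

```bash
python3 - <<'E'
from kin import *
s,R=st();log(s);print(s['t'],s['tcp_pos'].round(4) if hasattr(s['tcp_pos'],'round') else s['tcp_pos'],np.round(s['q'],3),R.as_matrix().round(3))
for Lt in (.1,.15,.2,.25): print(Lt,ik(s['tcp_pos'],R,Lt).round(3))
tx=R.as_matrix()[:,0]; print('grasp pt',np.array(s['tcp_pos'])+.048*tx)
a=snap('side','s1.png');b=snap('top','t1.png')
def show(im,box,k):
    x0,y0,x1,y1=box; i=cv2.cvtColor(im['pixels'],cv2.COLOR_RGB2BGR)[y0:y1,x0:x1]
    return cv2.resize(i,None,fx=k,fy=k,interpolation=cv2.INTER_CUBIC)
W=np.hstack([show(a,(200,90,330,220),3),show(b,(280,130,410,260),3)]);cv2.imwrite('pics/c1.png',W)
E
```

```text
5.3833 [ 0.5839 -0.1717  0.1048] [-0.136  0.765  1.657 -0.551  1.037  0.81 ] [[-0.276  0.834 -0.478]
 [-0.417 -0.551 -0.723]
 [-0.866 -0.     0.5  ]]
0.1 [-0.229  0.712  1.721 -0.593  0.995  2.328]
0.15 [-0.192  0.732  1.699 -0.577  1.01   2.349]
0.2 [-0.156  0.753  1.674 -0.56   1.027  2.37 ]
0.25 [-0.121  0.774  1.646 -0.544  1.044  2.389]
grasp pt [ 0.57068344 -0.19169346  0.06324236]
```

View pics/c1.png

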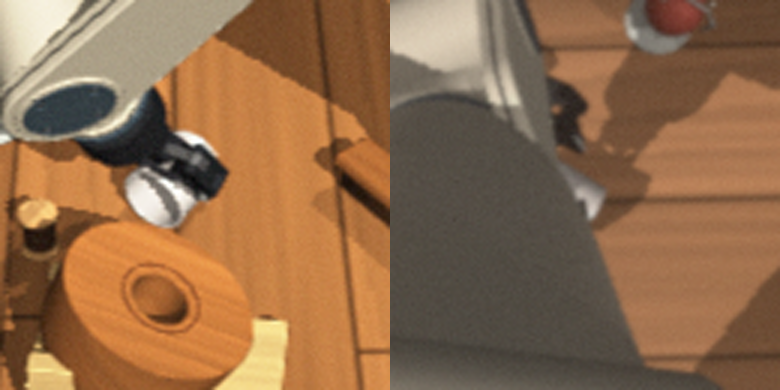

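Emit:
move_arm(delta_pos=[[-5.3,-9.6,-16.6],[-5.3,-9.7,-16.6],[0,0,0]], twist=[[0,0,0],[0,0,0],[0,0,0]])

```text
t: 5.73
tcp_pos: [0.5715, -0.1924, 0.0716]
orientation: [-0.408, -0.44, -0.237, 0.764]
wrist_force: [-1.7, 0.5, 0.5]
finger_gap: 0.0853
```

Emit:
move_arm(delta_pos=[[0,0,0],[0,0,0],[0,0,0],[0,0,0],[0,0,0],[0,0,0]], twist=[[0,0,0],[0,0,0],[0,0,0],[0,0,0],[0,0,0],[0,0,0]], hand=0.2)

```text
t: 6.23
tcp_pos: [0.5745, -0.1912, 0.0747]
orientation: [-0.41, -0.442, -0.236, 0.762]
wrist_force: [1.4, 3.9, 7.2]
finger_gap: 0.0589
```

Emit:
move_arm(delta_pos=[[0,0,12],[0,0,12],[-2.6,-3.9,-1.3],[-2.6,-3.9,-1.3],[-2.6,-3.9,-1.3],[-2.6,-3.9,-1.3],[-2.6,-3.9,-1.3],[-2.6,-3.9,-1.3],[-2.6,-3.9,-1.3],[-2.6,-3.9,-1.3],[-2.6,-3.9,-1.3],[-2.6,-3.9,-1.3],[-2.6,-3.9,-1.3],[-2.6,-3.9,-1.3],[-2.6,-3.9,-1.3],[-2.6,-3.9,-1.3],[0,0,0]], twist=[[0,0,0],[0,0,0],[0.0935,-0.062,0],[0.0935,-0.062,0],[0.0935,-0.062,0],[0.0935,-0.062,0],[0.0935,-0.062,0],[0.0935,-0.062,0],[0.0935,-0.062,0],[0.0935,-0.062,0],[0.0935,-0.062,0],[0.0935,-0.062,0],[0.0935,-0.062,0],[0.0935,-0.062,0],[0.0935,-0.062,0],[0.0935,-0.062,0],[0,0,0]])

```text
t: 7.65
tcp_pos: [0.5356, -0.2468, 0.0778]
orientation: [0.126, 0.849, 0.456, -0.237]
wrist_force: [-0.9, 0.5, -1.3]
finger_gap: 0.0593
```

```bash
cat >> h.py <<'E'
def show(im,box,k):
    x0,y0,x1,y1=box; i=cv2.cvtColor(im['pixels'],cv2.COLOR_RGB2BGR)[y0:y1,x0:x1]
    return cv2.resize(i,None,fx=k,fy=k,interpolation=cv2.INTER_CUBIC)
E
python3 - <<'E'
from kin import *
s,R=st();log(s);print(s['t'],np.round(s['tcp_pos'],4),np.round(s['q'],3),R.as_matrix().round(3))
tx=R.as_matrix()[:,0]; print('grasp pt',np.array(s['tcp_pos'])+.051*tx,np.degrees(np.arcsin(-tx[2])))
a=snap('side','s2.png');b=snap('top','t2.png')
W=np.hstack([show(a,(200,90,330,220),3),show(b,(280,130,410,260),3)]);cv2.imwrite('pics/c2.png',W)
E
```

```text
7.65 [ 0.5356 -0.2468  0.0778] [-0.784  0.899  1.77   1.139  1.178 -1.064] [[ 0.472  0.833 -0.288]
 [ 0.714 -0.553 -0.429]
 [-0.517 -0.003 -0.856]]
grasp pt [ 0.55972071 -0.2104402   0.05144061] 31.131303437314802
```

View pics/c2.png

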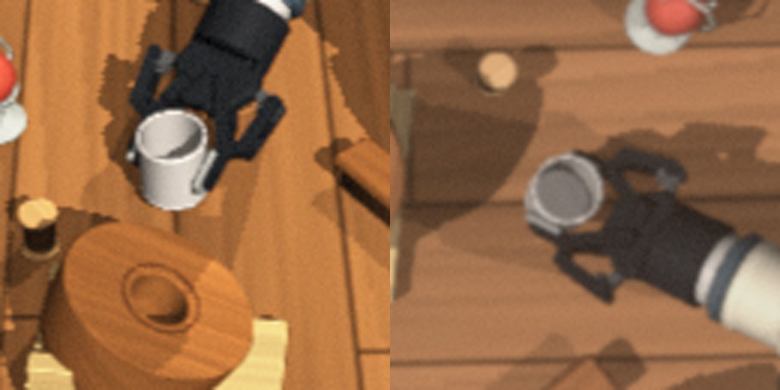

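Emit:
move_arm(delta_pos=[[0,0,-8],[0,0,-8],[0,0,-2],[0,0,0]], twist=[[0.013,-0.008,0],[0,0,0],[0,0,0],[0,0,0]])

```text
t: 8.08
tcp_pos: [0.537, -0.2443, 0.0603]
orientation: [0.124, 0.849, 0.458, -0.233]
wrist_force: [0.3, -0.8, -0.9]
finger_gap: 0.0592
```

Emit:
move_arm(delta_pos=[[0,0,-1],[0,0,-1],[0,0,0]], twist=[[0,0,0],[0,0,0],[0,0,0]])

```text
t: 8.33
tcp_pos: [0.537, -0.2448, 0.0596]
orientation: [0.123, 0.849, 0.458, -0.231]
wrist_force: [-0.7, 1.4, 3.2]
finger_gap: 0.0591
```

```bash
python3 - <<'E'
from kin import *
s,R=st();log(s);print(s['t'],np.round(s['tcp_pos'],4),np.round(s['wrist_force'],2))
a=snap('side','s3.png');b=snap('top','t3.png')
W=np.hstack([show(a,(225,110,290,175),6),show(b,(315,170,380,235),6)]);cv2.imwrite('pics/c3.png',W)
E
```

```text
8.3333 [ 0.537  -0.2448  0.0596] [-0.7   1.41  3.16]
```

View pics/c3.png

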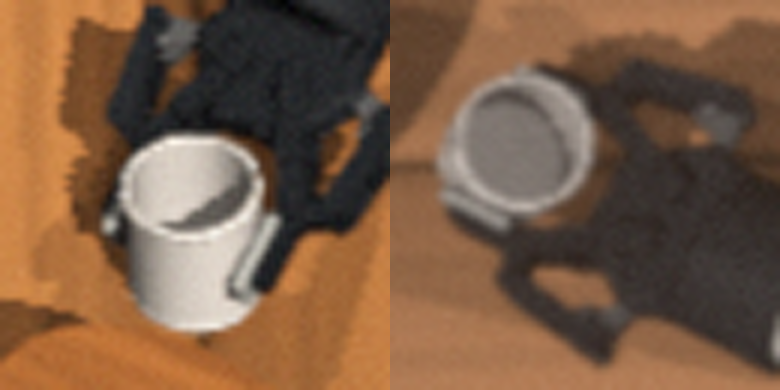

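Emit:
move_arm(delta_pos=[[0,0,0],[0,0,0],[0,0,0],[0,0,0],[0,0,0]], twist=[[0,0,0],[0,0,0],[0,0,0],[0,0,0],[0,0,0]], hand=1)

```text
t: 8.85
tcp_pos: [0.5368, -0.2452, 0.0586]
orientation: [0.124, 0.849, 0.457, -0.232]
wrist_force: [-0.5, -0.2, -0.4]
finger_gap: 0.0852
```

Emit:
move_arm(delta_pos=[[-5,-7.5,5],[-10,-15,10],[-10,-15,12],[-10,-15,15],[-10,-15,30],[0,0,30]], twist=[[0,0,0],[0,0,0],[0,0,0],[0,0,0],[0,0,0],[0,0,0]])

```text
t: 9.35
tcp_pos: [0.49, -0.3155, 0.1613]
orientation: [0.123, 0.85, 0.456, -0.233]
wrist_force: [0.3, 0.5, 0.9]
finger_gap: 0.0854
```

```bash
python3 - <<'E'
from kin import *
from scipy.optimize import minimize
import pickle
s,R=st();log(s);print(s['t'],np.round(s['tcp_pos'],4),np.round(s['q'],3),R.as_matrix().round(3))
a=snap('side','s4.png');b=snap('top','t4.png');pickle.dump((a,b),open('cams4.pkl','wb'))
W=np.hstack([show(a,(200,90,330,220),3),show(b,(280,130,410,260),3)]);cv2.imwrite('pics/c4.png',W)
# route to stand
Lt=.228
for p,T in [((.51,.347,.3),tgt([0,0,-1],[.05,1,0])),((.51,.347,.16),tgt([0,0,-1],[.05,1,0])),((.51,.347,.16),tgt([0,0,-1],[-.05,-1,0]))]:
    q=ik(p,T,Lt); q[5]-=np.pi/2; print(q.round(2), (T*R.inv()).as_rotvec().round(3))
E
```

```text
9.35 [ 0.49   -0.3155  0.1613] [-0.918  0.771  1.747  0.997  1.32  -0.961] [[ 0.475  0.833 -0.284]
 [ 0.718 -0.553 -0.422]
 [-0.508 -0.003 -0.861]]
[ 0.58  0.42  1.65  0.    1.07 -0.94] [-1.104 -0.561  1.886]
[ 0.58  0.6   1.73  0.    0.81 -0.94] [-1.104 -0.561  1.886]
[ 0.58  0.6   1.73 -0.    0.81 -4.08] [-0.49   0.964 -0.935]
```

View pics/c4.png

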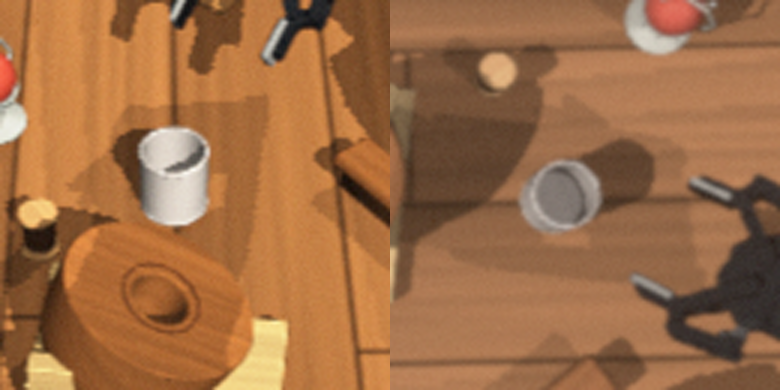

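Emit:
move_arm(delta_pos=[[2,10,16],[2,10,16],[2,10,16],[2,10,16],[2,10,16],[2,10,16],[2,10,16],[2,10,16],[2,10,16]], twist=[[-0.0961,0.0638,0],[-0.0961,0.0638,0],[-0.0961,0.0638,0],[-0.0961,0.0638,0],[-0.0961,0.0638,0],[-0.0961,0.0638,0],[-0.0961,0.0638,0],[-0.0961,0.0638,0],[-0.0961,0.0638,0]])

```text
t: 10.2
tcp_pos: [0.5097, -0.2226, 0.3063]
orientation: [-0.334, -0.621, -0.333, 0.625]
wrist_force: [0.1, -0.2, -0.9]
finger_gap: 0.0852
```

Emit:
move_arm(delta_pos=[[0,33.5,0],[0,33.5,0],[0,33.5,0],[0,33.5,0],[0,33.5,0],[0,33.5,0],[0,33.5,0],[0,33.5,0],[0,33.5,0],[0,33.5,0],[0,33.5,0],[0,33.5,0],[0,33.5,0],[0,33.5,0],[0,33.5,0],[0,33.5,0],[0,33.5,0],[0,0,0]], twist=[[0,0,0.1238],[0,0,0.1238],[0,0,0.1238],[0,0,0.1238],[0,0,0.1238],[0,0,0.1238],[0,0,0.1238],[0,0,0.1238],[0,0,0.1238],[0,0,0.1238],[0,0,0.1238],[0,0,0.1238],[0,0,0.1238],[0,0,0.1238],[0,0,0.1238],[0,0,0.1238],[0,0,0.1238],[0,0,0]])

```text
t: 11.7
tcp_pos: [0.5097, 0.3516, 0.3046]
orientation: [0.707, 0.015, 0.707, -0.016]
wrist_force: [0.3, 0.7, 1.0]
finger_gap: 0.0853
```

```bash
python3 - <<'E'
from kin import *
from seg import tinmask,cyl,sil
from scipy.optimize import minimize
import pickle
s,R=st();log(s);print(s['t'],np.round(s['tcp_pos'],4),np.round(s['q'],3),R.as_matrix().round(3),np.round(s['wrist_force'],2))
a,b=pickle.load(open('cams4.pkl','rb'))
ma=tinmask(a,(240,128,275,170)); mb=tinmask(b,(318,178,352,212))
print(ma.sum()/255,mb.sum()/255)
for w in [(1,1),(1,0),(0,1)]:
    def cost(x):
        P=cyl(np.array([x[0],x[1],.0325]),np.array([0,0,1.]));return w[0]*np.abs(sil(a,P).astype(float)-ma).sum()/255+w[1]*np.abs(sil(b,P).astype(float)-mb).sum()/255
    r=minimize(cost,[.56,-.21],method='Nelder-Mead',options=dict(initial_simplex=[[.56,-.21],[.57,-.21],[.56,-.2]])); print(w,r.x,r.fun)
E
```

```text
11.7 [0.5097 0.3516 0.3046] [ 0.585  0.414  1.642 -0.002  1.086 -0.941] [[ 0.     0.044  0.999]
 [-0.002  0.999 -0.044]
 [-1.    -0.002  0.001]] [0.34 0.71 0.99]
654.0 487.0
(1, 1) [ 0.55960812 -0.21222772] 72.67843137254903
(1, 0) [ 0.56079295 -0.2128401 ] 37.35294117647059
(0, 1) [ 0.55857818 -0.21149643] 23.623529411764707
```

Emit:
move_arm(delta_pos=[[0.7,-2.8,-35],[0.6,-2.8,-35],[0,0,-35],[0,0,-25],[0,0,-15.6],[0,0,0]], twist=[[0,0,0],[0,0,0],[0,0,0],[0,0,0],[0,0,0],[0,0,0]], hand=0.2)

```text
t: 12.2
tcp_pos: [0.5091, 0.3393, 0.155]
orientation: [0.704, 0.016, 0.709, -0.022]
wrist_force: [-0.7, -1.6, -0.4]
finger_gap: 0.0512
```

```bash
python3 - <<'E'
from kin import *
s,R=st();log(s);print(s['t'],np.round(s['tcp_pos'],4),R.as_matrix().round(3),np.round(s['wrist_force'],2),s['finger_gap'])
a=snap('side','s5.png');b=snap('top','t5.png')
W=np.hstack([show(a,(235,285,335,384),4),show(b,(90,170,190,269),4)]);cv2.imwrite('pics/c5.png',W)
E
```

```text
12.2 [0.5091 0.3393 0.155 ] [[-0.007  0.054  0.999]
 [-0.008  0.999 -0.054]
 [-1.    -0.008 -0.007]] [-0.71 -1.55 -0.43] 0.05115097122538865
```

View pics/c5.png

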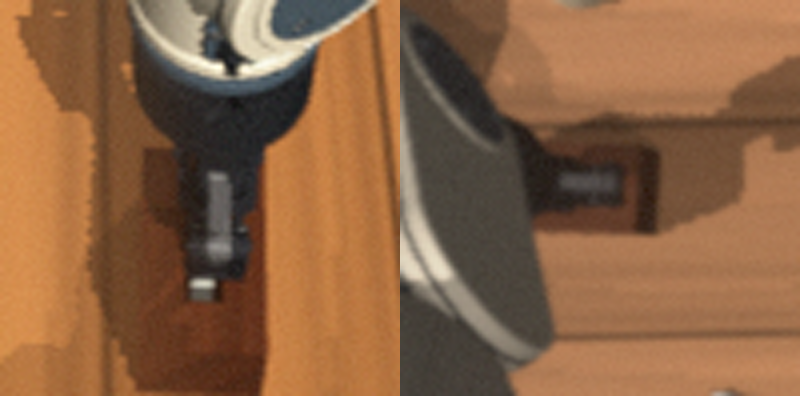

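Emit:
move_arm(delta_pos=[[2,6.5,4],[0,0,0],[0,0,0]], twist=[[0,0.007,0],[0,0,0],[0,0,0]])

```text
t: 12.55
tcp_pos: [0.5143, 0.3488, 0.1652]
orientation: [0.705, 0.018, 0.708, -0.019]
wrist_force: [-0.3, -0.6, -0.8]
finger_gap: 0.0512
```

```bash
python3 - <<'E'
from kin import *
s,R=st();log(s);print(s['t'],np.round(s['tcp_pos'],4),R.as_matrix().round(3),np.round(s['joint_vel'],3),np.round(s['wrist_force'],2),s['finger_gap'])
E
```

```text
12.55 [0.5143 0.3488 0.1652] [[-0.004  0.053  0.999]
 [-0.001  0.999 -0.053]
 [-1.    -0.002 -0.004]] [-0.001  0.005  0.021 -0.003 -0.004 -0.   ] [-0.32 -0.56 -0.81] 0.05120407702874919
```

Emit:
move_arm(delta_pos=[[-3,-2.8,-6],[0,0,0],[0,0,0]], twist=[[0,0.004,0],[0,0,0],[0,0,0]])

```text
t: 12.8
tcp_pos: [0.5096, 0.3446, 0.1569]
orientation: [0.702, 0.017, 0.711, -0.02]
wrist_force: [0.4, 0.1, 0.5]
finger_gap: 0.0512
```

```bash
python3 - <<'E'
from kin import *
for i in range(3):
    s,R=st();print(s['t'],np.round(s['tcp_pos'],4),R.as_matrix()[:,0].round(3),np.round(s['joint_vel'],3)); a=snap('side','s6.png')
s,R=st();print(s['t'],np.round(s['tcp_pos'],4),R.as_matrix()[:,0].round(3),np.round(s['joint_vel'],3))
cv2.imwrite('pics/c6.png',show(a,(235,285,335,384),6))
E
```

```text
12.8 [0.5096 0.3446 0.1569] [-0.012 -0.004 -1.   ] [-0.     0.002 -0.012  0.    -0.001  0.002]
12.85 [0.5098 0.3447 0.1571] [-0.012 -0.004 -1.   ] [ 0.    -0.001 -0.008  0.     0.    -0.   ]
12.9 [0.51   0.3449 0.1571] [-0.012 -0.004 -1.   ] [-0.     0.001 -0.004 -0.    -0.001  0.002]
12.95 [0.5101 0.345  0.1572] [-0.012 -0.004 -1.   ] [-0.    -0.    -0.003  0.003 -0.002  0.001]
```

View pics/c6.png

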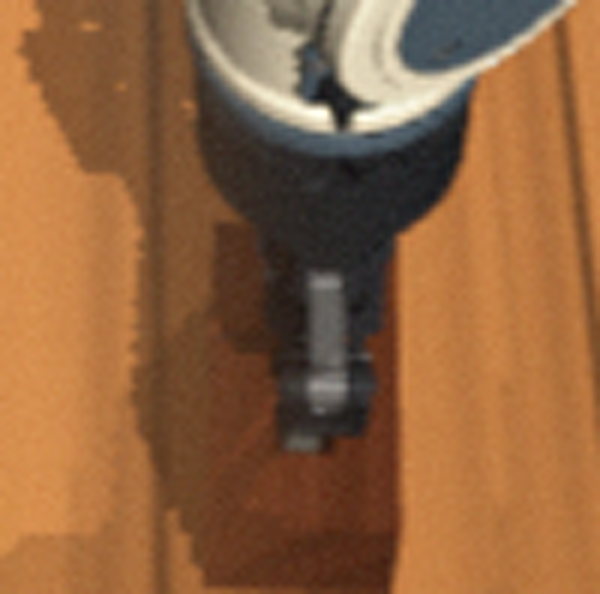

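Emit:
move_arm(delta_pos=[[0,0,2],[0,0,0]], twist=[[0.004,-0.012,0],[0,0,0]])

```text
t: 13.12
tcp_pos: [0.5102, 0.345, 0.1595]
orientation: [0.707, 0.019, 0.706, -0.018]
wrist_force: [0.3, 0.6, -0.4]
finger_gap: 0.0511
```

Emit:
move_arm(delta_pos=[[0,0,0],[0,0,0],[0,0,0],[0,0,0],[0,0,0],[0,0,0]], twist=[[0,0,0],[0,0,0],[0,0,0],[0,0,0],[0,0,0],[0,0,0]], hand=-0.44)

```text
t: 13.62
tcp_pos: [0.5102, 0.3449, 0.1593]
orientation: [0.707, 0.019, 0.707, -0.019]
wrist_force: [-0.3, -1.6, 2.9]
finger_gap: 0.0241
```

```bash
python3 - <<'E'
from kin import *
s,R=st();log(s);print(s['t'],np.round(s['tcp_pos'],4),s['orientation'],R.as_matrix().round(3),np.round(s['wrist_force'],2),s['finger_gap'])
a=snap('side','s7.png');cv2.imwrite('pics/c7.png',show(a,(235,285,335,384),6))
E
```

```text
13.6167 [0.5102 0.3449 0.1593] [ 0.70705385  0.01884588  0.70666451 -0.01857298] [[ 0.001  0.053  0.999]
 [ 0.     0.999 -0.053]
 [-1.     0.     0.001]] [-0.26 -1.59  2.87] 0.024103101514779224
```

View pics/c7.png

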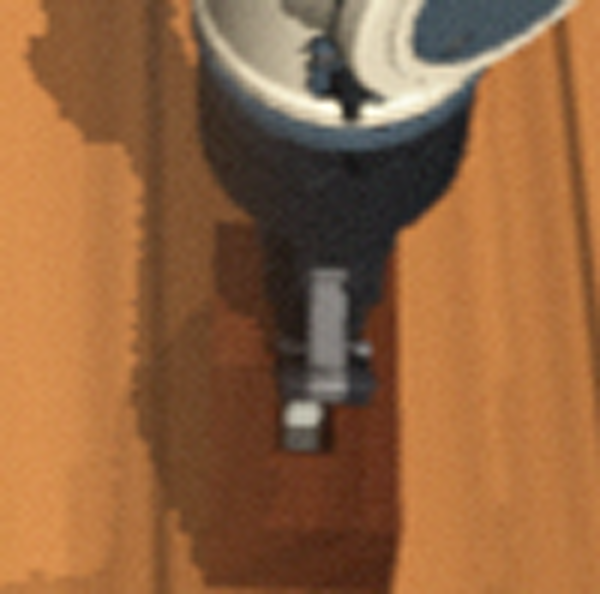

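Emit:
move_arm(delta_pos=[[0,0,5],[0,0,10],[0,0,15],[0,0,20],[0,0,20],[0,0,20],[0,0,20],[0,0,20],[0,0,20],[0,0,10],[0,0,0]], twist=[[0,0,0],[0,0,0],[0,0,0],[0,0,0],[0,0,0],[0,0,0],[0,0,0],[0,0,0],[0,0,0],[0,0,0],[0,0,0]])

```text
t: 14.58
tcp_pos: [0.511, 0.3457, 0.3224]
orientation: [0.709, 0.02, 0.705, -0.017]
wrist_force: [0.3, 0.9, -0.5]
finger_gap: 0.0241
```

```bash
python3 - <<'E'
from kin import *
s,R=st();log(s);print(s['t'],np.round(s['tcp_pos'],4),R.as_matrix().round(3),np.round(s['wrist_force'],2),s['finger_gap'],np.round(s['joint_vel'],3))
a=snap('side','s8.png');b=snap('top','t8.png')
s,R=st();print(np.round(s['tcp_pos'],4))
p=s['tcp_pos'];X=R.as_matrix()
import pickle;pickle.dump((a,b,p,X),open('cams8.pkl','wb'))
def over(im,box,k):
    i=show(im,box,k)
    for d,c in [(.0,(255,0,0)),(.053,(0,255,0)),(.1413,(0,0,255)),(.1493,(0,255,255))]:
        q=(proj(im,p+X[:,0]*d)-box[:2]+.5)*k-.5; cv2.circle(i,tuple(np.round(q).astype(int)),3,c,1)
    return i
pa=proj(a,p+X[:,0]*.14).astype(int); pb=proj(b,p+X[:,0]*.14).astype(int); print(pa,pb)
A=over(a,(pa[0]-30,pa[1]-50,pa[0]+30,min(384,pa[1]+40)),6);B=over(b,(pb[0]-50,pb[1]-45,pb[0]+50,pb[1]+45),4)
h=max(len(A),len(B));f=lambda i:np.vstack([i,np.zeros((h-len(i),i.shape[1],3),np.uint8)])
cv2.imwrite('pics/c8.png',np.hstack([f(A),f(B)]))
E
```

```text
14.5833 [0.511  0.3457 0.3224] [[ 0.005  0.053  0.999]
 [ 0.004  0.999 -0.053]
 [-1.     0.004  0.005]] [ 0.28  0.87 -0.5 ] 0.02409876982712674 [-0.002  0.041  0.042 -0.001 -0.038 -0.001]
[0.5099 0.3449 0.3191]
[289 315] [114 214]
```

View pics/c8.png

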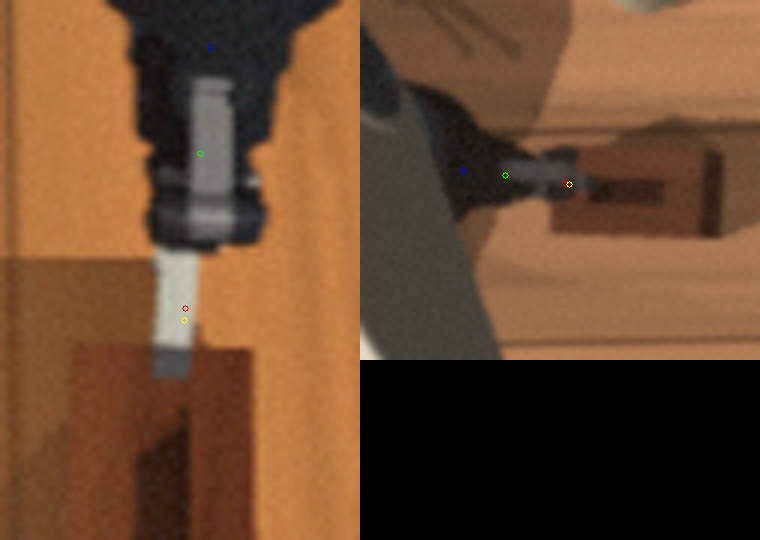

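```bash
python3 - <<'E'
from kin import *
import pickle
a,b,p,X=pickle.load(open('cams8.pkl','rb'))
print('finger',proj(a,p+X[:,0]*.072+X[:,1]*.024),'seen ~293.3,305.5')
print('tip',proj(a,p+X[:,0]*.1493+X[:,1]*.0165),'seen 287.25,327.6')
print('per mm x',proj(a,p+X[:,0]*.149+[.001,0,0])-proj(a,p+X[:,0]*.149))
# well centre in this image: top edges
def Z(u,v,k,o): return ((u+.5)/k-.5+o[0],(v+.5)/k-.5+o[1])
print('well right edge / left (side)',[at_z(a,Z(u,v,6,(259,265)),.055).round(4) for u,v in [(135,460),(189,410),(189,500),(70,400),(253,350),(73,345)]])
# top view well: box origin
print('well top',[at_z(b,Z(u,v,4,(64,169)),.055).round(4) for u,v in [(588-360,183),(666-360,181),(588-360,203),(664-360,205)]], 'stand', [at_z(b,Z(u,v,4,(64,169)),.055).round(4) for u,v in [(551-360,148),(706-360,150),(704-360,237),(551-360,233)]])
cv2.imwrite('pics/w8.png',np.hstack([show(a,(255,300,315,384),6),show(b,(100,195,160,237),7)[:294] if 0 else cv2.resize(show(b,(100,195,160,237),7),(420,504))]))
E
```

```text
finger [291.39509273 309.64333161] seen ~293.3,305.5
tip [289.26533921 326.9380474 ] seen 287.25,327.6
per mm x [-0.58000856  0.0068819 ]
well right edge / left (side) [array([0.5203, 0.3364, 0.055 ]), array([0.5022, 0.3197, 0.055 ]), array([0.5038, 0.3499, 0.055 ]), array([0.5405, 0.3158, 0.055 ]), array([0.4802, 0.2992, 0.055 ]), array([0.539 , 0.2967, 0.055 ])]
well top [array([0.5166, 0.3737, 0.055 ]), array([0.5169, 0.3215, 0.055 ]), array([0.5032, 0.3734, 0.055 ]), array([0.5009, 0.3226, 0.055 ])] stand [array([0.5406, 0.3989, 0.055 ]), array([0.5372, 0.2949, 0.055 ]), array([0.479 , 0.2957, 0.055 ]), array([0.4837, 0.3978, 0.055 ])]
```

View pics/w8.png

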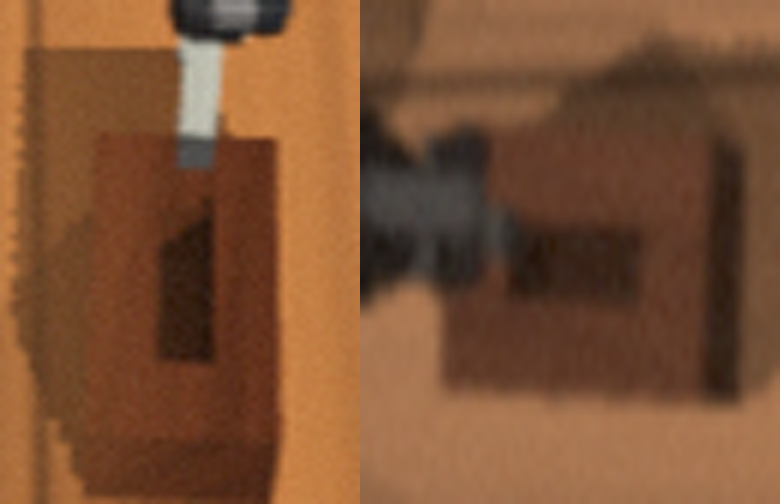

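```bash
python3 - <<'E'
from kin import *
import pickle
a,b,p,X=pickle.load(open('cams8.pkl','rb'))
for d in (.045,.06,.072): print('finger top',d,proj(b,p+X[:,0]*d-X[:,1]*.024))
print('tip top',proj(b,p+X[:,0]*.1493-X[:,1]*.0165), proj(b,p+X[:,0]*.1493-X[:,1]*.0165+[.001,0,0]))
A=show(a,(265,255,325,335),7)
B=show(b,(85,190,145,235),9)
cv2.imwrite('pics/f8a.png',A);cv2.imwrite('pics/f8b.png',B)
E
```

```text
finger top 0.045 [109.73220458 212.63965676]
finger top 0.06 [112.31810697 212.9999378 ]
finger top 0.072 [114.3223161  213.27917439]
tip top [122.87199261 214.80341632] [122.87901537 214.38475385]
```

View pics/f8a.png

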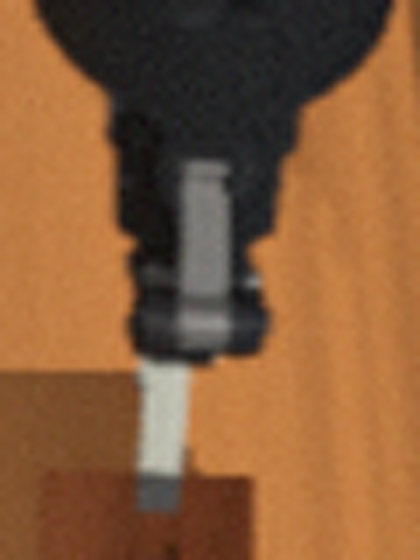

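View pics/f8b.png

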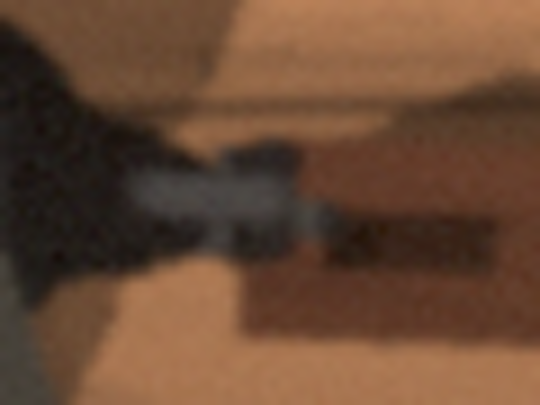

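```bash
cat > plan.py <<'E'
from kin import *
O=np.array([.571,.0064,.1195]); yaw=-np.radians(6.4); c,s_=np.cos(yaw),np.sin(yaw); t=np.radians(25)
zh=np.array([-np.sin(t)*c,-np.sin(t)*s_,np.cos(t)]); yh=np.array([-s_,c,0])
T=tgt(-zh,yh); X=T.as_matrix(); DL=.1413; DZ=.0025
def tcp_for(tip,T,dz=DZ): X=T.as_matrix(); return np.array(tip)-DL*X[:,0]-dz*X[:,2]
E
python3 - <<'E'
from plan import *
s,R=st(); p=np.array(s['tcp_pos']); print(s['t'],p,X.round(3))
for d in (.06,.0,-.039):
    g=tcp_for(O+d*zh,T); q=ik(g,T,.228);q[5]-=np.pi/2; print(d,g.round(4),(1000*(g-p)).round(1),q.round(2))
print((T*R.inv()).as_rotvec().round(4))
E
```

```text
14.6833 [0.50992044 0.34492801 0.31907946] [[ 0.42   0.111  0.901]
 [-0.047  0.994 -0.101]
 [-0.906  0.     0.423]]
0.06 [0.4842 0.0161 0.3009] [ -25.7 -328.8  -18.2] [ 0.04  0.11  2.14 -0.14  0.46 -1.31]
0.0 [0.5094 0.0133 0.2465] [  -0.5 -331.6  -72.6] [ 0.03  0.24  2.14 -0.18  0.33 -1.27]
-0.039 [0.5258 0.0115 0.2112] [  15.9 -333.5 -107.9] [ 0.02  0.34  2.13 -0.23  0.25 -1.23]
[-0.0365 -0.4343 -0.058 ]
```

Emit:
move_arm(delta_pos=[[-2,-10,0],[-2,-20,0],[-2,-30,0],[-2,-33,0],[-2,-33,0],[-2,-33,0],[-2,-33,-2],[-2,-33,-2],[-2,-33,-2],[-2,-30,-3],[-2,-20,-3],[-2,-12,-3],[-1.7,-8.8,-3.2],[0,0,0],[0,0,0]], twist=[[-0.0028,-0.0334,-0.0045],[-0.0028,-0.0334,-0.0045],[-0.0028,-0.0334,-0.0045],[-0.0028,-0.0334,-0.0045],[-0.0028,-0.0334,-0.0045],[-0.0028,-0.0334,-0.0045],[-0.0028,-0.0334,-0.0045],[-0.0028,-0.0334,-0.0045],[-0.0028,-0.0334,-0.0045],[-0.0028,-0.0334,-0.0045],[-0.0028,-0.0334,-0.0045],[-0.0028,-0.0334,-0.0045],[-0.0028,-0.0334,-0.0045],[0,0,0],[0,0,0]])

```text
t: 15.93
tcp_pos: [0.4835, 0.0159, 0.2997]
orientation: [0.841, 0.03, 0.538, -0.048]
wrist_force: [0.3, 1.1, -0.5]
finger_gap: 0.0237
```

```bash
cat > look.py <<'E'
from plan import *
import sys,pickle
tag=sys.argv[1]
a=snap('side',f's{tag}.png');b=snap('top',f't{tag}.png')
s,R=st();log(s);p=np.array(s['tcp_pos']);Y=R.as_matrix()
pickle.dump((a,b,p,Y),open(f'cams{tag}.pkl','wb'))
print(s['t'],p.round(4),np.round(s['wrist_force'],2),s['finger_gap'],'jv',np.abs(s['joint_vel']).max().round(3),'roterr',(T*R.inv()).as_rotvec().round(4))
tip=p+DL*Y[:,0]+DZ*Y[:,2]; r=tip-O; print('tip in hb: x,y,z',(r@np.cross(yh,zh)).round(4),(r@yh).round(4),(r@zh).round(4))
box=(205,150,305,250);k=6;i=show(a,box,k)
t=np.linspace(0,6.283,60);ex=np.cross(yh,zh)
def pl(Pp,c,closed=True):
    q=(np.array([proj(a,x) for x in Pp])-box[:2]+.5)*k-.5; cv2.polylines(i,[np.round(q).astype(np.int32)],closed,c,1)
pl([O+.023*(np.cos(u)*ex+np.sin(u)*yh) for u in t],(0,255,0))
# tongs tip plates model
g=.0143
for sg in (1,-1):
    pl([p+(DL+dx)*Y[:,0]+(DZ+dz)*Y[:,2]+sg*(g+.003)*Y[:,1] for dx,dz in [(-.03,-.005),(.008,-.005),(.008,.005),(-.03,.005)]],(255,255,0),False)
cv2.imwrite(f'pics/c{tag}.png',i)
E
python3 look.py 9
```

```text
16.0333 [0.4846 0.0166 0.3007] [-0.16 -0.22 -0.17] 0.024073967771942716 jv 0.01 roterr [-0.0002 -0.0016  0.0001]
tip in hb: x,y,z 0.0 0.0005 0.0597
```

View pics/c9.png

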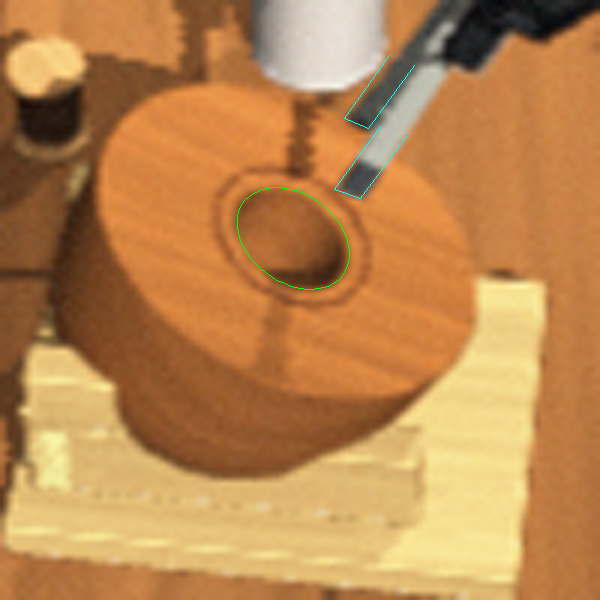

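View pics/t9.png

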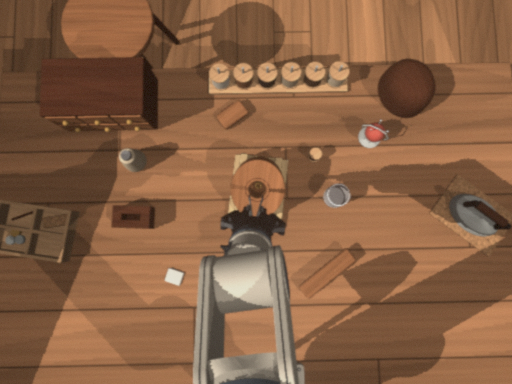

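```bash
python3 - <<'E'
from plan import *
import pickle
a,b,p,Y=pickle.load(open('cams9.pkl','rb'))
box=(225,150,290,235);k=7;i=show(b,box,k)
t=np.linspace(0,6.283,60);ex=np.cross(yh,zh)
def pl(Pp,c,closed=True):
    q=(np.array([proj(b,x) for x in Pp])-box[:2]+.5)*k-.5; cv2.polylines(i,[np.round(q).astype(np.int32)],closed,c,1)
pl([O+.023*(np.cos(u)*ex+np.sin(u)*yh) for u in t],(0,255,0))
g=.0143
for sg in (1,-1):
    pl([p+(DL+dx)*Y[:,0]+(DZ+dz)*Y[:,2]+sg*(g+.003)*Y[:,1] for dx,dz in [(-.03,-.005),(.008,-.005),(.008,.005),(-.03,.005)]],(255,255,0),False)
cv2.imwrite('pics/d9.png',i)
E
```

```text
(no output)
```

View pics/d9.png

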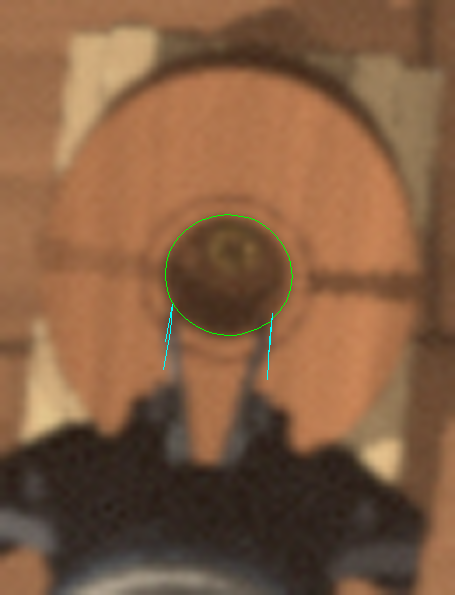

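Emit:
move_arm(delta_pos=[[5.6,-1.6,-12.1],[5.6,-0.6,-12.1],[5.6,-0.6,-12.1],[5.6,-0.6,-12.1],[5.6,-0.6,-12.1],[5.6,-0.6,-12.1],[0,0,0],[0,0,0]], twist=[[0,0,0],[0,0,0],[0,0,0],[0,0,0],[0,0,0],[0,0,0],[0,0,0],[0,0,0]])

```text
t: 16.7
tcp_pos: [0.5182, 0.0122, 0.2278]
orientation: [0.842, 0.03, 0.537, -0.047]
wrist_force: [0.8, -0.3, -0.1]
finger_gap: 0.0242
```

```bash
python3 look.py 10
```

```text
16.8 [0.5182 0.0121 0.2288] [-0.53 -1.29 -0.75] 0.023838412690831253 jv 0.012 roterr [-0.0001  0.     -0.0001]
tip in hb: x,y,z 0.0006 -0.0002 -0.0198
```

View pics/c10.png

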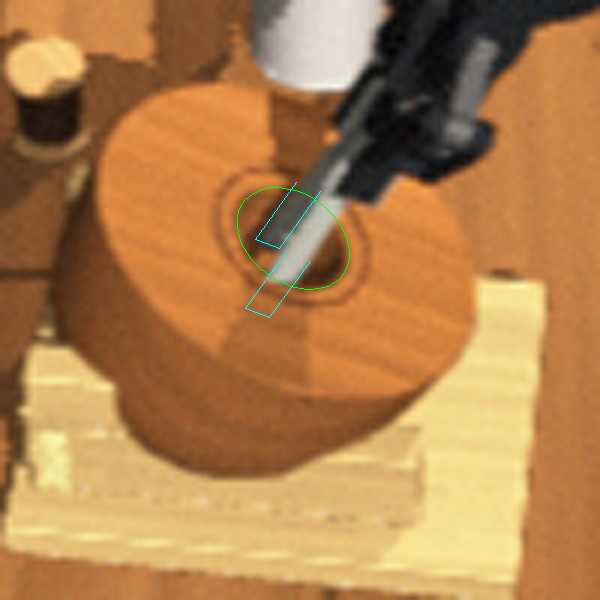

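Emit:
move_arm(delta_pos=[[3.0,-0.3,-5.6],[3.0,-0.4,-5.6],[2.8,-0.3,-5.6],[0,0,0],[0,0,0]], twist=[[0,0,0],[0,0,0],[0,0,0],[0,0,0],[0,0,0]])

```text
t: 17.22
tcp_pos: [0.5267, 0.0105, 0.211]
orientation: [0.842, 0.03, 0.537, -0.047]
wrist_force: [0.5, -0.1, -0.8]
finger_gap: 0.0241
```

```bash
python3 look.py 11
```

```text
17.3167 [0.5268 0.0105 0.2115] [ 0.3  -0.37 -0.88] 0.024038991708099366 jv 0.006 roterr [-0.     -0.0005  0.0007]
tip in hb: x,y,z 0.001 -0.0009 -0.0392
```

View pics/c11.png

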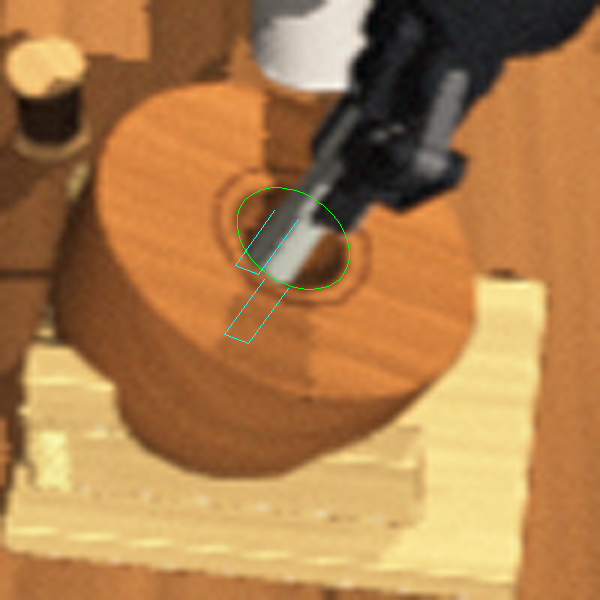

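Emit:
move_arm(delta_pos=[[0,0,0],[0,0,0],[0,0,0],[0,0,0]], twist=[[0,0,0],[0,0,0],[0,0,0],[0,0,0]], hand=-0.53)

```text
t: 17.65
tcp_pos: [0.5268, 0.0106, 0.2117]
orientation: [0.842, 0.03, 0.536, -0.047]
wrist_force: [0.1, -0.2, -1.3]
finger_gap: 0.0208
```

```bash
python3 look.py 12
```

```text
17.75 [0.5268 0.0106 0.2117] [-0.52  0.1  -0.83] 0.020510488048296978 jv 0.002 roterr [-0.     -0.      0.0006]
tip in hb: x,y,z 0.0013 -0.0008 -0.039
```

Emit:
move_arm(delta_pos=[[0,0,0],[0,0,0],[0,0,0],[0,0,0]], twist=[[0,0,0],[0,0,0],[0,0,0],[0,0,0]], hand=-0.6)

```text
t: 18.08
tcp_pos: [0.5269, 0.0106, 0.2116]
orientation: [0.842, 0.03, 0.536, -0.047]
wrist_force: [-0.9, 0.4, -0.1]
finger_gap: 0.0198
```

```bash
python3 -c "
from h import *
for i in range(4):
    s,R=st();print(s['t'],s['finger_gap'],s['wrist_force'])
    if i<3: snap('side')
"
```

```text
18.0833 0.019779233555359283 [-0.85809526  0.39391151 -0.07702139]
18.1333 0.019570353114801504 [-0.50962033 -0.51533959  0.0377382 ]
18.1833 0.019993525771874476 [-0.54696014  0.10022115  0.47219327]
18.2333 0.019795176573236657 [-0.5618561   0.00566483  0.56225268]
```

Emit:
move_arm(delta_pos=[[-2.1,0.2,4.5],[-3.4,0.4,7.2],[-4.2,0.5,9.1],[-4.2,0.5,9.1],[-4.2,0.5,9.1],[-4.2,0.5,9.1],[-4.2,0.5,9.1],[-4.2,0.5,9.1],[-4.2,0.5,9.1],[-4.2,0.5,9.1],[-4.2,0.5,9.1],[0,0,0]], twist=[[0,0,0],[0,0,0],[0,0,0],[0,0,0],[0,0,0],[0,0,0],[0,0,0],[0,0,0],[0,0,0],[0,0,0],[0,0,0],[0,0,0]])

```text
t: 19.23
tcp_pos: [0.4835, 0.0158, 0.3072]
orientation: [0.843, 0.03, 0.535, -0.047]
wrist_force: [1.3, 0.5, -0.6]
finger_gap: 0.02
```

```bash
python3 look.py 13; python3 - <<'E'
import cv2
i=cv2.imread('pics/t13.png')[150:235,215:300]; cv2.imwrite('pics/d13.png',cv2.resize(i,None,fx=7,fy=7,interpolation=cv2.INTER_CUBIC))
E
```

```text
19.3333 [0.4836 0.0157 0.3057] [ 0.51 -0.06 -1.11] 0.019643926720629222 jv 0.022 roterr [-0.0001  0.001   0.0005]
tip in hb: x,y,z 0.0017 -0.0005 0.0646
```

View pics/c13.png

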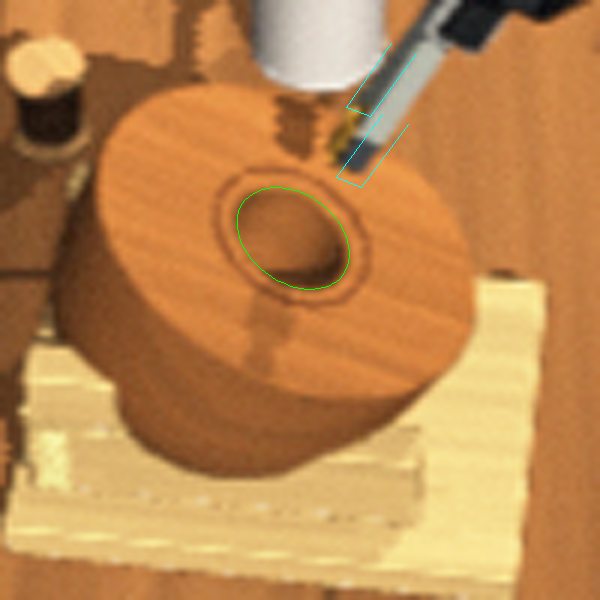

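View pics/d13.png

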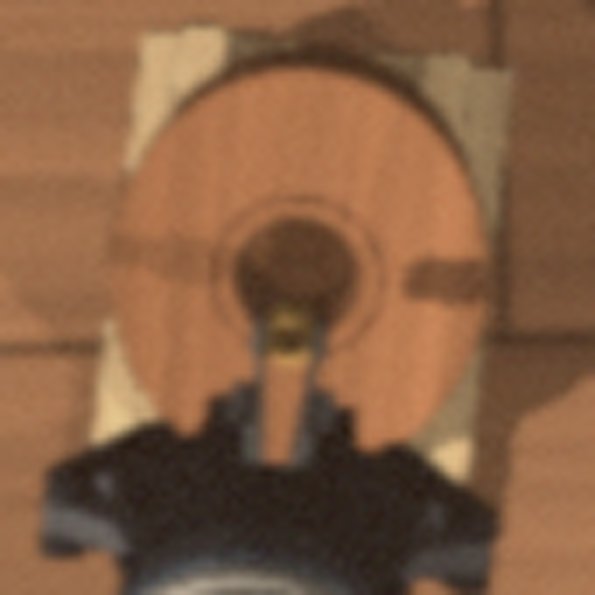

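```bash
python3 - <<'E'
from plan import *
s,R=st(); T2=tgt([0,0,-1],[.053,.999,0]); print(s['t'],(T2*R.inv()).as_rotvec().round(4), (np.array([.5572,-.2122,.33])-s['tcp_pos']).round(4))
q=ik([.5572,-.2122,.16],T2,.228);q[5]-=np.pi/2;print(q.round(2))
E
```

```text
19.3333 [0.0359 0.4359 0.0583] [ 0.0736 -0.2279  0.0243]
[-0.38  0.57  1.78  0.    0.79 -1.9 ]
```

Emit:
move_arm(delta_pos=[[4,-6,8],[6,-14,8],[7,-22,5],[7,-25,3],[7,-27,0],[7,-27,0],[7,-27,0],[7,-25,0],[7,-22,0],[6,-16,0],[5,-10,0],[3.6,-6.9,0],[0,0,0],[0,0,0]], twist=[[0.003,0.0363,0.0049],[0.003,0.0363,0.0049],[0.003,0.0363,0.0049],[0.003,0.0363,0.0049],[0.003,0.0363,0.0049],[0.003,0.0363,0.0049],[0.003,0.0363,0.0049],[0.003,0.0363,0.0049],[0.003,0.0363,0.0049],[0.003,0.0363,0.0049],[0.003,0.0363,0.0049],[0.003,0.0363,0.0049],[0,0,0],[0,0,0]])

```text
t: 20.5
tcp_pos: [0.5572, -0.2123, 0.3279]
orientation: [0.706, 0.019, 0.707, -0.019]
wrist_force: [-0.9, -0.0, -1.1]
finger_gap: 0.0197
```

```bash
cat > look2.py <<'E'
from plan import *
import sys,pickle
tag=sys.argv[1]
a=snap('side',f's{tag}.png');b=snap('top',f't{tag}.png')
s,R=st();log(s);p=np.array(s['tcp_pos']);Y=R.as_matrix(); T2=tgt([0,0,-1],[.053,.999,0])
pickle.dump((a,b,p,Y),open(f'cams{tag}.pkl','wb'))
print(s['t'],p.round(4),np.round(s['wrist_force'],2),s['finger_gap'],'jv',np.abs(s['joint_vel']).max().round(3),'roterr',(T2*R.inv()).as_rotvec().round(4))
tip=p+DL*Y[:,0]+DZ*Y[:,2]; print('tip',tip.round(4))
A=show(a,(215,85,305,175),4);B=show(b,(290,150,390,240),4)
h=max(len(A),len(B));cv2.imwrite(f'pics/c{tag}.png',np.hstack([A,B]))
E
python3 look2.py 14
```

```text
20.6 [ 0.5566 -0.2117  0.3284] [-0.6  0.1 -0.1] 0.01988497187103238 jv 0.013 roterr [-0.0007 -0.0014 -0.0005]
tip [ 0.5589 -0.2117  0.1871]
```

View pics/c14.png

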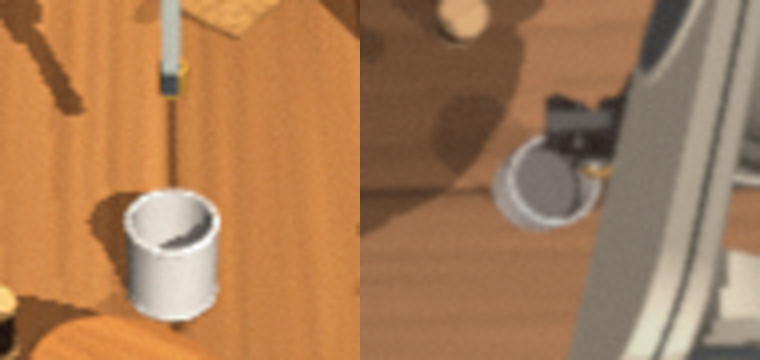

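Emit:
move_arm(delta_pos=[[1,0,-15],[1,0,-25],[0,0,-28],[0,0,-28],[0,0,-25],[0,0,-14],[0,0,-8],[0,0,0],[0,0,0]], twist=[[0,0,0],[0,0,0],[0,0,0],[0,0,0],[0,0,0],[0,0,0],[0,0,0],[0,0,0],[0,0,0]])

```text
t: 21.35
tcp_pos: [0.5592, -0.2119, 0.1866]
orientation: [0.707, 0.018, 0.707, -0.018]
wrist_force: [0.3, 0.2, 0.2]
finger_gap: 0.0197
```

```bash
python3 look2.py 15
```

```text
21.45 [ 0.5598 -0.2123  0.1876] [-0.07 -0.55 -1.21] 0.01956135977353523 jv 0.005 roterr [ 0.0008  0.0014 -0.0007]
tip [ 0.5625 -0.2126  0.0463]
```

View pics/c15.png

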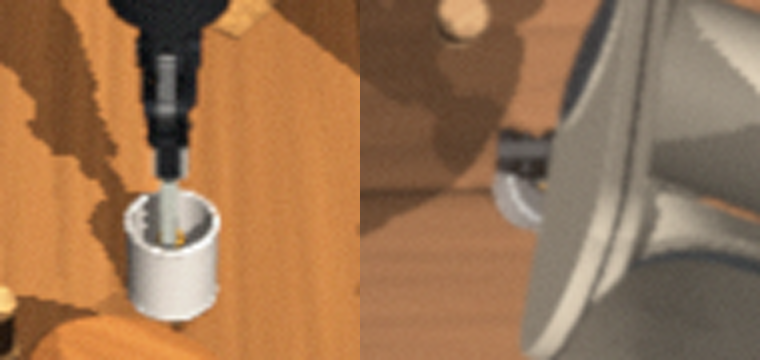

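Emit:
move_arm(delta_pos=[[0,0,-8],[0,0,-8],[0,0,-5],[0,0,-2],[0,0,0],[0,0,0]], twist=[[0,0,0],[0,0,0],[0,0,0],[0,0,0],[0,0,0],[0,0,0]])

```text
t: 21.95
tcp_pos: [0.5591, -0.2122, 0.1629]
orientation: [0.706, 0.019, 0.707, -0.019]
wrist_force: [0.0, -0.2, -0.9]
finger_gap: 0.0201
```

Emit:
move_arm(delta_pos=[[0,0,-1],[0,0,0],[0,0,0],[0,0,0],[0,0,0],[0,0,0]], twist=[[0,0,0],[0,0,0],[0,0,0],[0,0,0],[0,0,0],[0,0,0]], hand=-0.44)

```text
t: 22.45
tcp_pos: [0.5592, -0.2122, 0.1623]
orientation: [0.707, 0.019, 0.707, -0.019]
wrist_force: [0.2, -0.3, -0.8]
finger_gap: 0.024
```

Emit:
move_arm(delta_pos=[[0,0,4],[0,0,6],[0,0,10],[0,0,15],[0,0,20],[0,0,25],[0,0,25],[0,0,25],[0,0,20],[0,0,10],[0,0,0]], twist=[[0,0,0],[0,0,0],[0,0,0],[0,0,0],[0,0,0],[0,0,0],[0,0,0],[0,0,0],[0,0,0],[0,0,0],[0,0,0]])

```text
t: 23.37
tcp_pos: [0.5602, -0.2126, 0.3256]
orientation: [0.708, 0.018, 0.705, -0.019]
wrist_force: [0.3, 0.4, -0.3]
finger_gap: 0.0242
```

```bash
python3 look2.py 16
```

```text
23.4667 [ 0.5588 -0.2121  0.322 ] [-0.91  0.33 -0.11] 0.023891059413818996 jv 0.026 roterr [-0.0001 -0.0009 -0.0005]
tip [ 0.5612 -0.2122  0.1807]
```

View pics/c16.png

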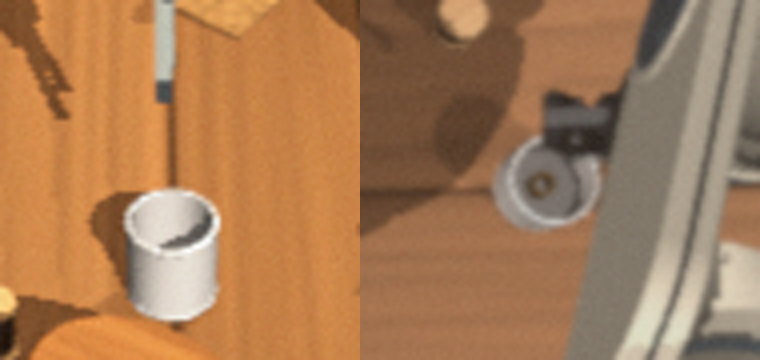

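Emit:
move_arm(delta_pos=[[0,10,10],[0,20,10],[-2.7,28,0],[-2.7,33,0],[-2.7,33,0],[-2.7,33,0],[-2.7,33,0],[-2.7,33,0],[-2.7,33,0],[-2.7,33,0],[-2.7,33,0],[-2.7,33,0],[-2.7,33,0],[-2.7,33,0],[-2.7,33,0],[-2.7,33,0],[-2.7,28,0],[-2.7,20,0],[-2.7,12,0],[-2.7,10,0]], twist=[[0,0,0],[0,0,0],[0,0,0],[0,0,0],[0,0,0],[0,0,0],[0,0,0],[0,0,0],[0,0,0],[0,0,0],[0,0,0],[0,0,0],[0,0,0],[0,0,0],[0,0,0],[0,0,0],[0,0,0],[0,0,0],[0,0,0],[0,0,0]])

```text
t: 25.13
tcp_pos: [0.5095, 0.346, 0.3412]
orientation: [0.706, 0.018, 0.708, -0.019]
wrist_force: [0.2, -0.8, 0.1]
finger_gap: 0.024
```

Emit:
move_arm(delta_pos=[[0,0,-10],[0,0,-10],[0,0,0],[0,0,0],[0,0,0]], twist=[[0,0,0],[0,0,0],[0,0,0],[0,0,0],[0,0,0]])

```text
t: 25.55
tcp_pos: [0.5108, 0.3438, 0.3219]
orientation: [0.706, 0.019, 0.707, -0.019]
wrist_force: [0.0, 0.1, -0.9]
finger_gap: 0.024
```

```bash
sed -i 's/(215,85,305,175),4/(255,255,325,384),5/; s/(290,150,390,240),4/(85,160,165,245),5/' look2.py; sed -i 's/h=max(len(A),len(B));cv2.imwrite/B=np.vstack([B,np.zeros((len(A)-len(B),B.shape[1],3),np.uint8)]);cv2.imwrite/' look2.py; sed -i "s/^A=show.*/&/" look2.py; python3 look2.py 17
```

```text
25.65 [0.511  0.3442 0.3225] [ 0.42 -0.05 -0.94] 0.023797686424577694 jv 0.005 roterr [-0.0003 -0.0005  0.0005]
tip [0.5134 0.3441 0.1812]
```

View pics/c17.png

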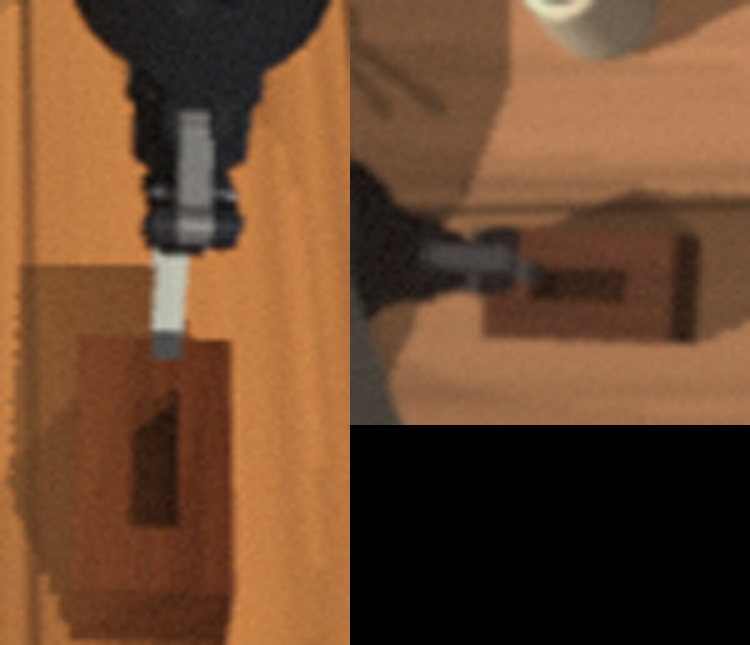

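```bash
python3 - <<'E'
from plan import *
import pickle
for tag in (8,17):
    a,b,p,Y=pickle.load(open(f'cams{tag}.pkl','rb'))
    hsv=cv2.cvtColor(a['pixels'],cv2.COLOR_RGB2HSV).astype(int)
    print(tag,p.round(4))
    out=[]
    for r in range(306,330):
        row=hsv[r,275:300]; m=(row[:,1]<75)&(row[:,2]>70); c=np.where(m)[0]+275
        if len(c): out.append((r,c.min(),c.max()))
    print(out)
    # edges: intensity-weighted
    g=a['pixels'].astype(float)
    rb=g[...,0]-g[...,2]
    for r in (308,312,316,319):
        w=np.clip(60-rb[r,278:298],0,None); print(r,(w*np.arange(278,298)).sum()/w.sum(),w.sum().round())
    for d in (.125,.135,.1493): print(d,proj(a,p+Y[:,0]*d+Y[:,1]*.0165+DZ*Y[:,2]).round(2))
E
```

```text
8 [0.5099 0.3449 0.3191]
[(306, np.int64(285), np.int64(290)), (307, np.int64(285), np.int64(291)), (308, np.int64(285), np.int64(291)), (309, np.int64(285), np.int64(291)), (310, np.int64(285), np.int64(291)), (311, np.int64(285), np.int64(291)), (312, np.int64(285), np.int64(291)), (313, np.int64(285), np.int64(291)), (314, np.int64(285), np.int64(291)), (315, np.int64(285), np.int64(291)), (316, np.int64(285), np.int64(290)), (317, np.int64(285), np.int64(290)), (318, np.int64(285), np.int64(290)), (319, np.int64(285), np.int64(290)), (320, np.int64(285), np.int64(290)), (321, np.int64(285), np.int64(290)), (322, np.int64(285), np.int64(290)), (323, np.int64(285), np.int64(290)), (324, np.int64(285), np.int64(290)), (325, np.int64(285), np.int64(289)), (326, np.int64(285), np.int64(289)), (327, np.int64(285), np.int64(289))]
308 287.6393442622951 305.0
312 287.9505703422053 263.0
316 287.66525423728814 236.0
319 287.46840148698885 269.0
0.125 [288.4  320.42]
0.135 [288.15 323.12]
0.1493 [287.8  326.88]
17 [0.511  0.3442 0.3225]
[(306, np.int64(286), np.int64(292)), (307, np.int64(
[... 206 characters left out ...]
 (313, np.int64(286), np.int64(291)), (314, np.int64(286), np.int64(291)), (315, np.int64(286), np.int64(291)), (316, np.int64(285), np.int64(291)), (317, np.int64(285), np.int64(291)), (318, np.int64(285), np.int64(291)), (319, np.int64(285), np.int64(291)), (320, np.int64(285), np.int64(291)), (321, np.int64(286), np.int64(290)), (322, np.int64(286), np.int64(290)), (323, np.int64(286), np.int64(290)), (324, np.int64(285), np.int64(290)), (325, np.int64(286), np.int64(290)), (326, np.int64(286), np.int64(289))]
308 288.37642585551333 263.0
312 288.25098039215686 255.0
316 287.9277566539924 263.0
319 288.01724137931035 290.0
0.125 [287.9  319.07]
0.135 [287.66 321.78]
0.1493 [287.32 325.57]
```

Emit:
move_arm(delta_pos=[[-0.5,2,-15],[0,0,-25],[0,0,-25],[0,0,-20],[0,0,-12],[0,0,-8],[0,0,0],[0,0,0],[0,0,0]], twist=[[0,0,0],[0,0,0],[0,0,0],[0,0,0],[0,0,0],[0,0,0],[0,0,0],[0,0,0],[0,0,0]])

```text
t: 26.4
tcp_pos: [0.5108, 0.3472, 0.2185]
orientation: [0.707, 0.019, 0.707, -0.018]
wrist_force: [-0.3, 0.7, -1.1]
finger_gap: 0.0236
```

```bash
python3 look2.py 18
```

```text
26.5 [0.5106 0.3472 0.2185] [-0.29  0.66 -0.42] 0.023544388145951122 jv 0.005 roterr [-0.0014  0.001  -0.0005]
tip [0.5133 0.3472 0.0772]
```

View pics/c18.png

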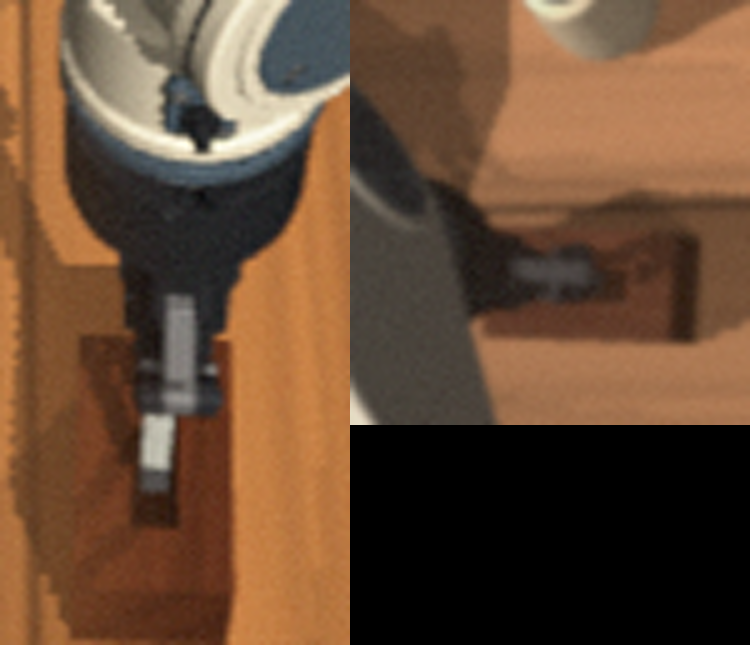

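Emit:
move_arm(delta_pos=[[0,0,-6],[0,0,-8],[0,0,-8],[0,0,-8],[0,0,-8],[0,0,-8],[0,0,-6],[0,0,-4],[0,0,0],[0,0,0]], twist=[[0,0,0],[0,0,0],[0,0,0],[0,0,0],[0,0,0],[0,0,0],[0,0,0],[0,0,0],[0,0,0],[0,0,0]])

```text
t: 27.33
tcp_pos: [0.51, 0.3468, 0.1609]
orientation: [0.706, 0.019, 0.707, -0.019]
wrist_force: [0.2, 0.2, -1.0]
finger_gap: 0.0238
```

```bash
python3 look2.py 19
```

```text
27.4333 [0.5103 0.347  0.1615] [-0.4   0.71 -0.31] 0.023754413238767775 jv 0.004 roterr [-0.0005 -0.0003 -0.0005]
tip [0.5127 0.3469 0.0202]
```

View pics/c19.png

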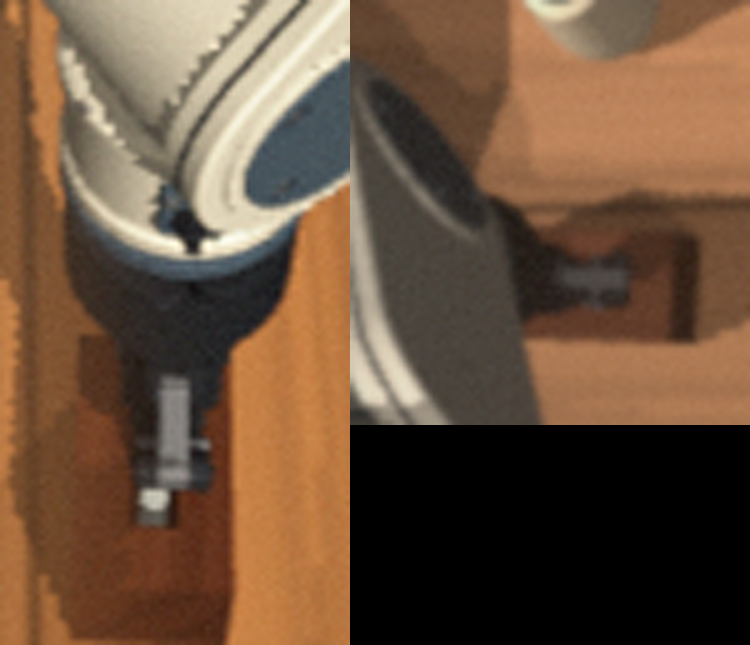

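Emit:
move_arm(delta_pos=[[0,0,-1.5],[0,0,0],[0,0,0]], twist=[[0,0,0],[0,0,0],[0,0,0]])

```text
t: 27.68
tcp_pos: [0.5101, 0.3468, 0.1599]
orientation: [0.707, 0.019, 0.707, -0.018]
wrist_force: [0.1, -0.2, -1.2]
finger_gap: 0.0241
```

Emit:
move_arm(delta_pos=[[0,0,0],[0,0,0],[0,0,0],[0,0,0],[0,0,0],[0,0,0]], twist=[[0,0,0],[0,0,0],[0,0,0],[0,0,0],[0,0,0],[0,0,0]], hand=0.4)

```text
t: 28.18
tcp_pos: [0.5101, 0.3468, 0.1597]
orientation: [0.707, 0.019, 0.707, -0.019]
wrist_force: [-0.1, -0.6, 1.0]
finger_gap: 0.06
```

Emit:
move_arm(delta_pos=[[0,0,4],[0,0,8],[0,0,15],[0,0,25],[0,0,30],[0,0,30],[0,0,30],[-20,0,20],[-30,0,10],[-30,0,0],[-30,0,0],[-20,0,0],[0,0,0],[0,0,0]], twist=[[0,0,0],[0,0,0],[0,0,0],[0,0,0],[0,0,0],[0,0,0],[0,0,0],[0,0,0],[0,0,0],[0,0,0],[0,0,0],[0,0,0],[0,0,0],[0,0,0]])

```text
t: 29.35
tcp_pos: [0.3795, 0.347, 0.3327]
orientation: [0.707, 0.018, 0.707, -0.018]
wrist_force: [-0.3, 0.1, 0.6]
finger_gap: 0.06
```

```bash
python3 look2.py 20; python3 - <<'E'
from h import *
import pickle
a,b,p,Y=pickle.load(open('cams20.pkl','rb'))
def cc(n):
    r=optics.tip_of(n,'side')[:1];q=optics.tip_of(n,'top')[:1]
    if r and q: print(n,tri(a,r[0]['position'],b,q[0]['position']),r[0]['score'],q[0]['score'])
for n in ('tongs_grip','tongs_tip','bush_mid','tin_mid'): cc(n)
E
```

```text
29.45 [0.3808 0.3471 0.3324] [ 0.89  0.21 -0.26] 0.0600908173068496 jv 0.015 roterr [-0.001   0.0005 -0.0005]
tip [0.3834 0.3471 0.1911]
tongs_grip (array([0.51147511, 0.34635851, 0.1123676 ]), np.float64(0.004534721203084742)) 0.68 0.42
tongs_tip (array([0.51349064, 0.34212197, 0.00442189]), np.float64(0.004083018469009637)) 0.57 0.5
tin_mid (array([ 0.56269715, -0.21806947,  0.03738413]), np.float64(0.013486016952261957)) 0.71 0.6
```

View pics/c20.png

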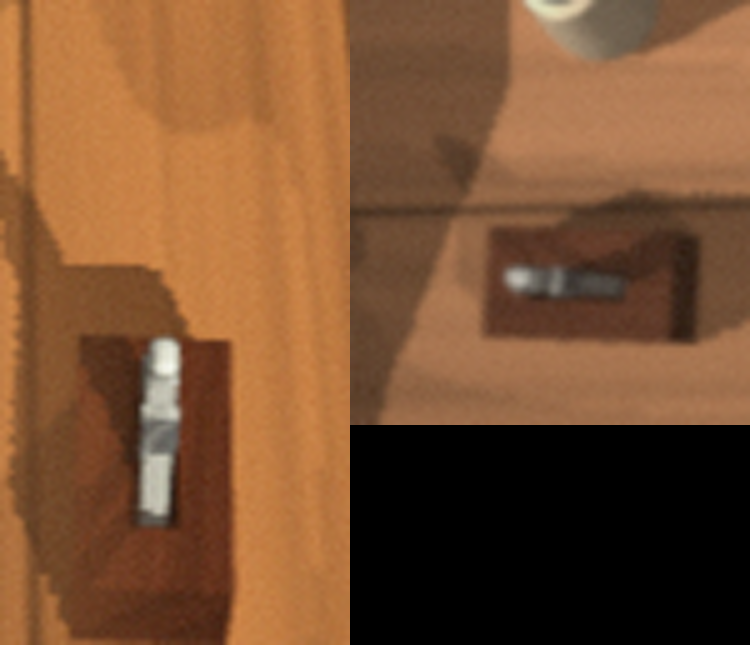

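View pics/t20.png

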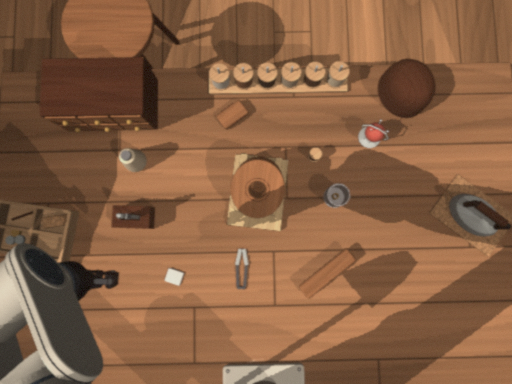

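View pics/s20.png

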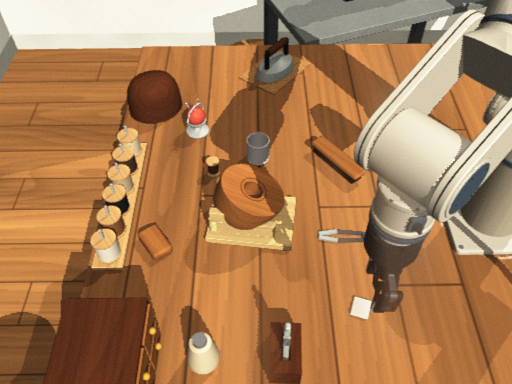

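```bash
python3 -c "
from rig import job_done
print(job_done())"
```

```text
the job is handed in; nothing more can be done
None
```

I finished every step and handed the job in after about 30 s of robot time. `job_done()` gave no verdict, so success isn't confirmed.

**What I did:**
- **Tin:** I gripped it across its diameter, turned it 90° and set it upright, then let go.
- **Bush:** I took the tongs part-squeezed and lowered them along the 25° socket. They closed on the bush: the fingers stopped at 19.8 mm with 17 mm commanded. I lifted the bush out, lowered it into the tin and opened the tongs there.
- **Tongs:** I put them back tips down in the well, opened the gripper and backed off.

**What the last checks showed:**
- **Tin and bush:** The pictures show the tin upright near (0.560, -0.212). The bush was standing on its floor in the picture taken just after I let it go.
- **Tongs:** They stand in the well and look as they did at the start.
- **Other things:** The gripper is clear of everything. The bystanders look unmoved in the final pictures, though I didn't measure them.

**What didn't agree:**
- **Grip shift:** The tongs moved about 1.5 mm in the gripper along x during the job. I compared the tips with the well in the pictures before lowering them.
- **Tong tip height:** The detector put the tongs' tip point at z ≈ 0.004, against 0.018 expected when they stand on the well floor. I put this down to the tips being hidden in the well, because the grip point came out near its expected height (0.112 against 0.106).
- **Tin and bush detection:** The detector's tin estimate was off by up to 13 mm between the two cameras. It gave no usable fix on the bush, so both results rest on the pictures.

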